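# Sort clean cake moulds through the diverter chute

## Robot

A 7-joint arm with a two-finger parallel gripper is mounted at the origin on the work surface. World frame = base frame: x ahead of the robot, y to its left, z up, the work surface at z = 0. Lengths are in mm, angles in rad, forces in N, time in s.
With the tool pointing down it reaches from about 400 to 875 mm from the base axis. Payload 4.4 kg.
Tool frame: the origin (TCP) lies at the centre of the arm's flange, where the gripper is bolted on; the fingertips stand 173 mm ahead of it and the grasp point (between the pads) lies 155 mm ahead of it; z points along the fingers, y is the direction in which the jaws open and shut (so a half turn about z gives the same grasp; the last joint's range is limited). The gripper opens to 85 mm and grips with 20 to 120 N. Pads are 22 mm wide; open, the fingers measure 114 mm over their backs; the gripper's body (76 mm by 85 mm) begins 54 mm behind the grasp point. The pads swing forward as they close: fully open they stand 13 mm farther back than shut.
Start: joints at [-1.304, 0.628, 0.038, 1.517, -0.027, 0.996, -0.02], TCP at [212.331, 614.354, 404.713] pointing down, gripper open.
Joint ranges: [-3.06, 3.06], [-0.37, 2.12], [-1.25, 1.32], [0.18, 2.47], [-1.1, 4.24], [0.23, 1.98], [-2.94, 2.94]. Speed limits (rad/s): [2.57, 2.57, 3.14, 3.14, 3.14, 3.14, 3.14].

## Interface

Orientations are given as [roll, pitch, yaw] about the fixed x, y, z axes, in that order (R = Rz(yaw) Ry(pitch) Rx(roll)).
In Python, from cell import * gives the robot as it stands. The module is installed in compiled form; this text tells all that it offers.
- The arm moves only by the shell command python3 -m jog 'ROWS'. ROWS is JSON, one flat list of numbers, 5 for each row, row after row: the shift along the tool's x, y, z in mm, then the turn about the tool's z in degrees, then the finger opening in mm, from 0 to 85.4. A call has 1 to 20 rows; each row is the pose to reach, as a shift and turn from the pose commanded when the call began, along the tool's axes at that moment; what a row does not reach only later rows make up. A row lasts 1/12 s, in which the tool goes at most 41.7 mm and 7.16 degrees, less where a joint would pass 70% of its speed; a pose out of reach is approached as far as the arm can. A call with a gripper value outside its range is refused whole. The fingers move at their own pace and stop on an object; the grip force is fixed at half the most. Time passes only in rows, so rows that repeat a pose let the fingers close. It gives the time, the measured TCP pose, the force and the opening at its end, in the units of the state.
- read_state(): the state, without advancing time (a new reading comes with each control period).
- get_image(name): name is "scene" or "top" or "wrist"; returns (picture, depth): 420x560x3 uint8, blue, green, red; 420x560 float32, mm along the optical axis (not along the pixel's ray), 0 where there is no reading.
- camera_params(name): a dict with "K" (3x3 intrinsics, pixels), "dist_coeffs" ([k1, k2, p1, p2, k3] as OpenCV has them; the pictures are not rectified), "T" (4x4, takes a point from camera to world coordinates). Camera axes: x right, y up, looking along -z (the intrinsics and any distortion apply to the point x, -y, -z); pixel columns grow to the right and rows downward; lengths in mm; the calibration is good to about 2 mm. A picture is of the moment at which its call begins: read the wrist's pose just before it. camera_params takes no time and is no camera call; for the wrist camera it gives the pose at the moment of the call.
- finish_job(): hands the job in, once; it reports no verdict.
The state is a dict: "clock": time; "qpos": joint angles; "qd": joint speeds; "tau": joint torques, N m; "eef_pos": TCP position; "tool_rot": TCP orientation; "force": force on the tool from outside, world axes, zero at the start; "torque": the same for the moment, N m; "width": finger opening in mm.
Only numpy, scipy, OpenCV 4.12 (cv2) and the standard library are available. Lean on these libraries where they do the work, as an engineer would, in place of code of your own. Each camera call takes 0.05 s, during which the arm holds its last target.

## Task

Put the two clean straight-sided cake moulds from the draining rack away through the sorting chute, first the round one and then the square one. Before you drop each into the hopper, push the lever fully over to the side that sends it to the tray already holding a mould of its shape. Leave the small tapered mould in its place on the rack and do not shift the shaker, the jar or the cup.

Things in the scene. Friction and masses are not known exactly. Their poses are not given: they have to be found in the camera images.
- round_mould_center (a point): Centre (half-way up) of the round steel mould to be sorted: straight-sided can, 42 mm diameter, 50 tall, mouth down on the draining rack (45 mm rim bead, 3 high, at its foot). z is its own axis, pointing out of the rack: upward, leaning 30 degrees from vertical towards the rack's front (-x of the rack); y runs along the rack. About 70 g.
- square_mould_center (a point): Centre (half-way up) of the square steel cake mould to be sorted: 42 x 42 mm, 44 mm tall, flat sides along its x and y axes, mouth down on the draining rack, 45 mm rim bead 3 mm high at its foot. z axis as for the round mould; its sides are square to the rack. About 70 g.
- small_mould_center (a point): Centre of the small low fluted tapered mould (42 mm at the foot, 24 at the top, 24 mm tall) that also stands on the rack and stays there. The three moulds stand in a row along the rack, 95 mm apart, in any order.
- rack: Fixed draining rack, origin on the table under the middle of its deck. Deck: plate 300 mm long (along y), 66 deep, its middle 60 mm above the table, sloping 30 degrees down to the front (-x), with a 12 mm lip in front. Wire uprights behind lean 30 degrees forward, parallel to the moulds' axes and 78 mm behind them, up to the rail.
- rack_rail (a point): Middle of the rack's rail: a 12 mm bar along the rack's y, 150 mm out from the deck, 229 mm above the table. It runs right over the moulds and blocks a hand from straight above; with the tool tilted 30 degrees, along the mould's axis, coming from the front and above, the hand passes in front of it.
- sorter: Fixed sheet-steel sorting chute, origin on the table under its middle, x away from the lever side, y along the chutes. Square hopper 104 x 104 mm inside, rim 280 mm above the table. Below it one 45 degree chute leads to +y, another to -y, each into its tray. A mould slides down by itself in under 2 s.
- hopper_mouth (a point): Centre of the hopper's mouth, level with its rim, 280 mm above the table.
- diverter (a joint): Diverter flap and lever, one piece, on a level axis along the sorter's x, 170 mm up. 0 upright; positive leans to the sorter's +y; stops at -0.45 and 0.45 rad. The flap sends a mould to the side AWAY from its lean: lever fully to +y feeds the -y tray, fully to -y the +y tray. Stays where left; about 2 N at the knob moves it. Starts part-way, at neither stop.
- lever_knob (a point): Centre of the lever's black ball knob, 30 mm diameter, 150 mm from the pivot along the lever (320 mm above the table when upright), on a 12 mm rod. The lever stands 93 mm to the -x side of the hopper's centre, 38 mm clear of its wall; it can be pushed sideways from either side.
- pivot (a point): Point on the lever's turning axis at the foot of the lever rod (170 mm above the table). Axes parallel to the sorter's.
- round_tray_floor (a point): Middle of the inner floor (3 mm above the table) of the fixed aluminium catch tray for round moulds: 140 x 140 mm inside, 3 mm walls, 55 mm high. It is at the foot of one chute, 176 mm from the sorter's middle, on its +y or its -y side; it is known by the round mould already lying in it.
- square_tray_floor (a point): The same for the tray for square moulds, at the foot of the other chute; known by the square mould already in it.
- round_sample_center (a point): Centre of the round mould (as the one to be sorted) that already stands in the round tray.
- square_sample_center (a point): Centre of the square mould that already stands in the square tray.
- shaker: Bystander: glass sugar shaker with steel cap, 60 dia x 120 tall (mm); origin at the middle of its underside.
- jam_jar: Bystander: amber jar with white cap, 70 dia x 90 tall (mm); origin at the middle of its underside.
- cup: Bystander: white cup, 76 dia x 80 tall (mm); origin at the middle of its underside.
Mind the look-alikes: they are no part of the job. What is shaped like the part that bears round_mould_center but blue or pink is not meant.

How it is judged (in metres and radians):
On the way, in this order (a step that is already met when the one before it is completed fails the run):
1. the round mould is in the hopper while the lever is over to the side that sends it to the round tray (((y of round_tray_floor in the frame of sorter above 0 m and value of joint diverter below -0.36 rad) or (y of round_tray_floor in the frame of sorter below 0 m and value of joint diverter above 0.36 rad)) and x of round_mould_center in the frame of sorter between -0.055 and 0.055 m and y of round_mould_center in the frame of sorter between -0.06 and 0.06 m and z of round_mould_center in the frame of sorter between 0.12 and 0.275 m).
2. the round mould lies in the round tray (x of round_mould_center in the frame of round_tray_floor between -0.065 and 0.065 m and y of round_mould_center in the frame of round_tray_floor between -0.06 and 0.06 m and z of round_mould_center in the frame of round_tray_floor between 0 and 0.085 m), for 0.3 s.
3. the square mould is in the hopper while the lever is over to the side that sends it to the square tray (((y of square_tray_floor in the frame of sorter above 0 m and value of joint diverter below -0.36 rad) or (y of square_tray_floor in the frame of sorter below 0 m and value of joint diverter above 0.36 rad)) and x of square_mould_center in the frame of sorter between -0.055 and 0.055 m and y of square_mould_center in the frame of sorter between -0.06 and 0.06 m and z of square_mould_center in the frame of sorter between 0.12 and 0.275 m).
At the end, for the whole second after the job is handed in: Round mould lying in the round tray, square mould lying in the square tray (centre within 65 mm in x, 60 mm in y of the tray's middle, under 85 mm above its floor), the moulds that were in the trays still in them, the small mould within 30 mm of its start (all of step 2 and x of square_mould_center in the frame of square_tray_floor between -0.065 and 0.065 m and y of square_mould_center in the frame of square_tray_floor between -0.06 and 0.06 m and z of square_mould_center in the frame of square_tray_floor between 0 and 0.085 m and x of round_sample_center in the frame of round_tray_floor between -0.065 and 0.065 m and y of round_sample_center in the frame of round_tray_floor between -0.06 and 0.06 m and z of round_sample_center in the frame of round_tray_floor between 0 and 0.085 m and x of square_sample_center in the frame of square_tray_floor between -0.065 and 0.065 m and y of square_sample_center in the frame of square_tray_floor between -0.06 and 0.06 m and z of square_sample_center in the frame of square_tray_floor between 0 and 0.085 m and distance of small_mould_center from where it was at the start of the episode below 0.03 m); the robot touches nothing.
It fails at once if the small tapered mould is moved by more than 30 mm (not (distance of small_mould_center from where it was at the start of the episode below 0.03 m)).
It fails at once if the shaker, the jar or the cup is moved by more than 30 mm (distance of any of shaker, jam_jar, cup from where it was at the start of the episode above 0.03 m).
It also fails if it takes over 72 s, if anything falls off the work surface, if the arm or the gripper's body presses on something with over 40 N, if the wrist force passes 120 N, or if a joint passes its speed limit or range.

## Working session

There is one attempt and no reset: what is moved stays moved. The work goes in short steps, Python scripts to look and compute and a shell command to move; the robot and the scene stay as the last step left them, time stands still between calls to the robot, and variables do not carry over. Pictures are saved under pics/ and viewed, and the job is handed in when it is done.

```bash
mkdir -p pics; python3 - <<'E'
from cell import *
import cv2,numpy as np,pickle
s=read_state();print(s)
for n in("scene","top"):
    im,d=get_image(n);cv2.imwrite(f"pics/{n}0.png",im);p=camera_params(n);pickle.dump((im,d,p),open(n+"0.pkl","wb"));print(n,p)
E
```

```text
{'clock': 0.0, 'qpos': array([-1.3037922 ,  0.62934827,  0.03841734,  1.51837641, -0.02703002,
        0.99631618, -0.02000356]), 'qd': array([-0.00148145,  0.0005599 ,  0.00046988, -0.00026312, -0.0006119 ,
        0.00176345, -0.00150285]), 'tau': array([-6.44829906e-04, -5.63389528e+01,  1.22560613e+00, -1.93448281e+01,
        1.08657553e-02,  1.02481732e-02, -1.07826955e-05]), 'eef_pos': array([212.20605424, 614.06507318, 403.78424098]), 'tool_rot': array([-3.13966117e+00, -1.36681414e-05,  2.80878833e+00]), 'force': array([ 0.76375798, -0.05289872,  0.38447132]), 'torque': array([-0.00576783,  0.02560406, -0.02789763]), 'width': 85.51669094209616}
scene {'K': array([[471.10069173,   0.        , 284.80750161],
       [  0.        , 471.10069173, 208.40352276],
       [  0.        ,   0.        ,   1.        ]]), 'dist_coeffs': array([-0.05376685,  0.        ,  0.        ,  0.        ,  0.        ]), 'T': array([[-2.84893242e-01, -6.05938757e-01,  7.42747645e-01,
         1.55701861e+03],
       [ 9.58555275e-01, -1.77858136e-01,  2.22571938e-01,
         2.83334119e+02],
       [-2.76125159e-03,  7.75373914e-01,  6.31496373e-01,
         9.97863237e+02],
       [ 0.00000000e+00,  0.00000000e+00,  0.00000000e+00,
         1.00000000e+00]])}
top {'K': array([[498.80886054,   0.        , 278.95298419],
       [  0.        , 498.80886054, 216.33930887],
       [  0.        ,   0.        ,   1.        ]]), 'dist_coeffs': array([0.00196517, 0.        , 0.        , 0.        , 0.        ]), 'T': array([[ 2.69697399e-02,  9.91581276e-01, -1.26645987e-01,
         4.42725613e+02],
       [-9.99435450e-01,  2.92862897e-02,  1.64649698e-02,
         4.79697835e+00],
       [ 2.00353468e-02,  1.26130433e-01,  9.91811322e-01,
         1.43943468e+03],
       [ 0.00000000e+00,  0.00000000e+00,  0.00000000e+00,
         1.00000000e+00]])}
```

View pics/scene0.png

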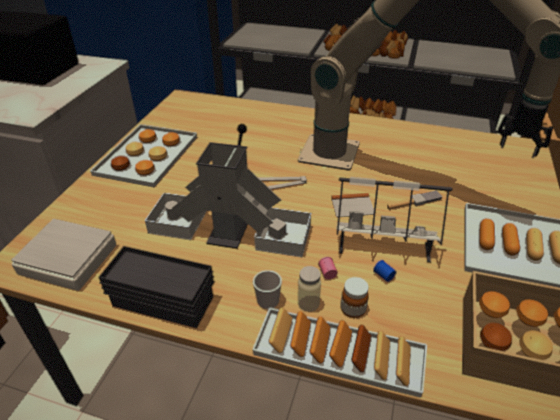

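View pics/top0.png

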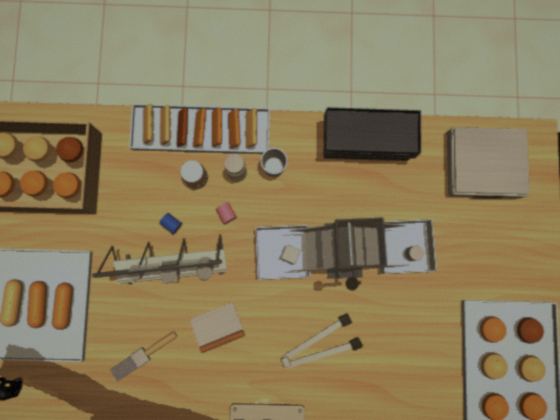

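The scene image shows the rack at around (390,220), the sorter at (225,190) and the lever knob at (242,128). In the top image the left tray (278,252) holds a square sample and the right tray (415,253) a round one. I'll enlarge both.

```bash
cat > h.py <<'E'
import cv2,numpy as np,pickle
def pix2w(uv,depth,p):
    uv=np.array(uv,float).reshape(-1,1,2)
    n=cv2.undistortPoints(uv,p['K'],p['dist_coeffs']).reshape(-1,2)
    d=np.asarray(depth,float).reshape(-1)
    c=np.c_[n[:,0]*d,-n[:,1]*d,-d,np.ones(len(d))]
    return (c@p['T'].T)[:,:3]
def atz(uv,z,p):
    a=pix2w([uv],[1000],p)[0];o=p['T'][:3,3]
    return o+(a-o)*(z-o[2])/(a[2]-o[2])
def w2pix(P,p):
    P=np.asarray(P,float).reshape(-1,3)
    T=np.linalg.inv(p['T']);c=P@T[:3,:3].T+T[:3,3]
    c=c*[1,-1,-1]
    return cv2.projectPoints(c,np.zeros(3),np.zeros(3),p['K'],p['dist_coeffs'])[0].reshape(-1,2)
def crop(im,x0,y0,w,h,s,fn):
    cv2.imwrite(fn,cv2.resize(im[y0:y0+h,x0:x0+w],None,fx=s,fy=s,interpolation=cv2.INTER_CUBIC))
def cloud(d,p):
    v,u=np.mgrid[0:420,0:560]
    return pix2w(np.c_[u.ravel(),v.ravel()],d.ravel(),p).reshape(420,560,3)
E
python3 - <<'E'
from h import *
im,d,p=pickle.load(open("scene0.pkl","rb"))
crop(im,320,165,145,105,5.5,"pics/s_rack.png")
crop(im,140,110,180,145,4.2,"pics/s_sort.png")
im,d,p=pickle.load(open("top0.pkl","rb"))
crop(im,90,225,150,70,5.2,"pics/t_rack.png")
crop(im,245,205,200,100,4,"pics/t_sort.png")
E
```

```text
(no output)
```

View pics/s_rack.png

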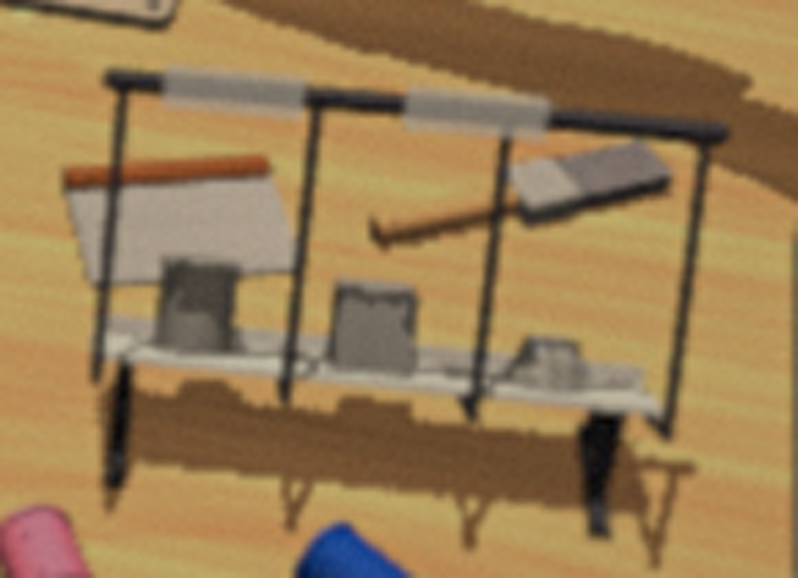

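View pics/s_sort.png

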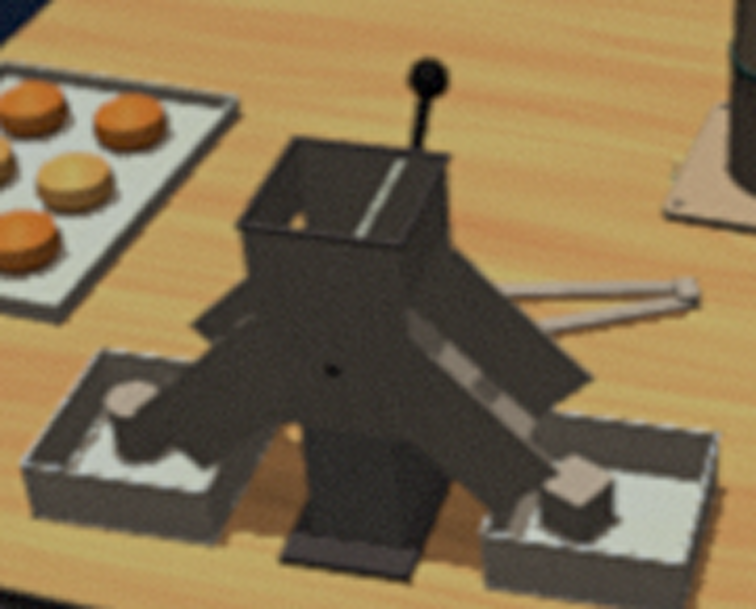

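View pics/t_rack.png

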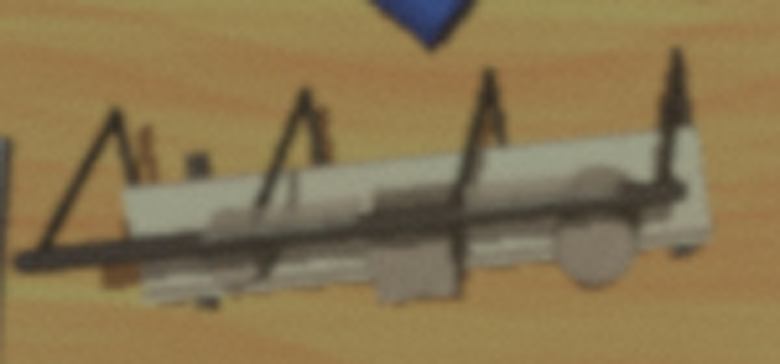

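View pics/t_sort.png

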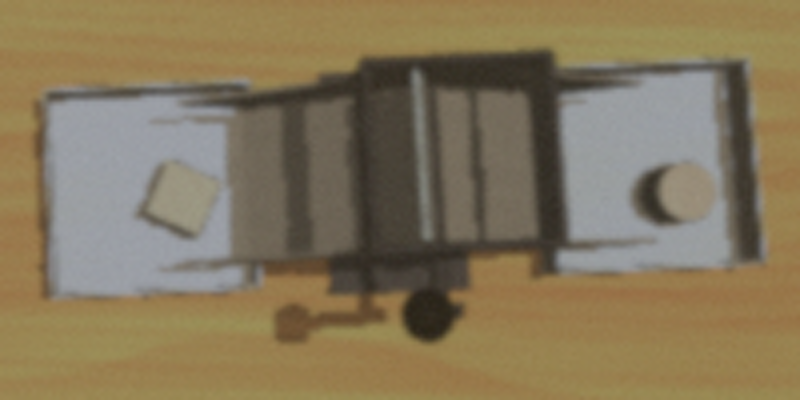

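```bash
python3 - <<'E'
from h import *
np.set_printoptions(precision=1,suppress=True)
for n in("scene","top"):
    im,d,p=pickle.load(open(n+"0.pkl","rb"));C=cloud(d,p)
    def q(name,cx,cy,x0,y0,s,z=None):
        u,v=x0+(cx+.5)/s-.5,y0+(cy+.5)/s-.5
        print(n,name,np.array([u,v]),C[int(round(v)),int(round(u))],atz((u,v),z,p) if z else '')
    if n=="top":
        A=(90,225,5.2)
        q('rail+y',20,262,*A,229);q('rail-y',682,188,*A,229)
        q('roundtop',597,250,*A);q('sqtop',418,268,*A)
        for c in [(376,255),(460,245),(378,302),(460,294)]: q('sqcorner',*c,*A)
        q('small',235,245,*A)
        q('deckbackL',128,186,*A);q('deckbackR',695,130,*A)
        B=(245,205,4)
        q('knob',428,314,*B,320)
        for c in [(363,60),(550,53),(555,242),(366,255)]: q('rim',*c,*B,280)
        for c in [(43,95),(48,297),(748,62),(762,260)]: q('tray',*c,*B,55)
        q('sqs',180,198,*B);q('rs',686,192,*B)
    else:
        A=(320,165,5.5)
        q('rail+y',725,132,*A,229);q('rail-y',108,80,*A,229)
        q('round',198,300,*A);q('roundtopc',200,266,*A);q('sq',375,325,*A);q('sqtop',375,288,*A);q('small',552,365,*A)
        B=(140,110,4.2)
        q('knob',428,78,*B,320)
        for c in [(297,140),(448,155),(404,241),(242,227)]: q('rim',*c,*B,280)
        q('sqs',580,478,*B);q('rs',135,398,*B)
E
```

```text
scene rail+y [451.4 188.6] [448.  424.4 231.8] [441.7 426.  229. ]
scene rail-y [339.2 179.1] [489.5 121.5 232.2] [485.5 121.6 229. ]
scene round [355.6 219.1] [487.  181.5  98.1] 
scene roundtopc [356. 213.] [477.9 178.5 113. ] 
scene sq [387.8 223.7] [475.  274.9  91.4] 
scene sqtop [387.8 217. ] [453.2 271.1  99.7] 
scene small [420. 231.] [466.2 368.8  79.8] 
scene knob [241.5 128.2] [ 454.4 -174.   327.7] [ 443.1 -180.2  320. ]
scene rim [210.3 143. ] [ 486.4 -264.4  281.4] [ 483.8 -264.6  280. ]
scene rim [246.3 146.5] [1557.   283.3  997.9] [ 473.2 -156.7  280. ]
scene rim [235.8 167. ] [ 580.2 -146.9  280.4] [ 579.8 -147.7  280. ]
scene rim [197.2 163.7] [ 591.9 -257.5  277. ] [ 594.1 -255.3  280. ]
scene sqs [277.7 223.4] [512.6 -51.7  46.8] 
scene rs [171.8 204.4] [ 527.5 -404.8   53.8] 
top rail+y [ 93.4 275. ] [442.7 423.8 234.2] [442.8 424.6 229. ]
top rail-y [220.8 260.8] [484.6 121.9 226.3] [485.1 122.2 229. ]
top roundtop [204.4 272.7] [456.  177.8 100.2] 
top sqtop [170.  276.1] [445.6 268.   97.2] 
top sqcorner [161.9 273.6] [450.3 289.1  99.2] 
top sqcorner [178.1 
[... 258 characters left out ...]
  75.4] 
top knob [351.6 283.1] [ 440.6 -178.9  331.2] [ 440.3 -179.9  320. ]
top rim [335.4 219.6] [ 585.5 -145.6  284.3] [ 586.9 -147.   280. ]
top rim [382.1 217.9] [ 593.4 -255.9  284.5] [ 594.3 -257.2  280. ]
top rim [383.4 265.1] [ 483.9 -258.7  282.6] [ 483.7 -260.2  280. ]
top rim [336.1 268.4] [ 475.7 -158.2  217.7] [ 473.1 -150.2  280. ]
top tray [255.4 228.4] [585.4  47.9  49.3] [583.8  46.6  55. ]
top tray [256.6 278.9] [444.   37.6  52.9] [444.3  38.6  55. ]
top tray [431.6 220.1] [ 629.7 -468.7   -5.5] [ 621.5 -447.8   55. ]
top tray [435.1 269.6] [ 482.  -454.5   58. ] [ 483.2 -455.9   55. ]
top sqs [289.6 254.1] [515.5 -51.9  48.6] 
top rs [416.1 252.6] [ 527.9 -403.3   53.5]
```

Identification:
- **Moulds:** In the top image they run, from +y to −y, small (135,272), square (170,276) and round (204,273). The blue piece (171,223) and pink piece (227,212) are decoys lying on the table.
- **Trays:** The square sample is in the +y tray and the round one in the −y tray. So the round mould needs the lever fully to +y, and the square mould fully to −y.
- **Poses:** The rack origin is about (471,274) with yaw 8°. The sorter is at (533.4,−204.7) with yaw 4.4°, and the lever is at about +0.21 rad.

The jog rows can't tilt the tool. I'll check what happens at the reach limit, where the pose is only "approached as far as the arm can". First I'll raise the arm and swing it to azimuth 8°.

```bash
python3 -m jog '[-504,-393,-300,-27,85,-504,-393,-300,-27,85,-504,-393,-300,-27,85,-504,-393,-300,-27,85,-504,-393,-300,-27,85,-504,-393,-300,-27,85,-504,-393,-300,-27,85,-504,-393,-300,-27,85,-504,-393,-300,-27,85,-504,-393,-300,-27,85,-504,-393,-300,-27,85,-504,-393,-300,-27,85,-504,-393,-300,-27,85,-504,-393,-300,-27,85,-504,-393,-300,-27,85,-504,-393,-300,-27,85,-504,-393,-300,-27,85,-504,-393,-300,-27,85]'; python3 -c "
from cell import *
s=read_state();print(s['clock'],s['qpos'],s['tool_rot'])"
```

```text
clock: 1.6
eef_pos: [563.0, 70.6, 706.7]
tool_rot: [-3.136, 0.005, -3.016]
force: [-0.6, -0.7, -0.2]
width: 85.3
1.6 [-0.25572666  0.3368513   0.12725855  1.18760921 -0.03591039  1.61468944
  1.55954115] [-3.13555599  0.00499347 -3.01551483]
```

```bash
python3 -m jog '[0,0,-250,0,85,0,0,-250,0,85,0,0,-250,0,85,0,0,-250,0,85,0,0,-250,0,85,0,0,-250,0,85,0,0,-250,0,85]'; python3 -c "
from cell import *
s=read_state();print(s['clock'],s['qpos'],s['tool_rot'])"
```

```text
clock: 2.18
eef_pos: [519.3, 72.5, 858.6]
tool_rot: [3.141, 0.04, -3.003]
force: [0.3, -0.2, -0.3]
width: 85.0
2.1833 [-0.29560894  0.31645123  0.19336654  0.80842917 -0.06664941  1.98097357
  1.56848893] [ 3.14134621  0.04039245 -3.00322587]
```

```bash
python3 -m jog '[-200,0,-100,0,85,-200,0,-100,0,85,-200,0,-100,0,85,-200,0,-100,0,85,-200,0,-100,0,85,-200,0,-100,0,85,-200,0,-100,0,85,-200,0,-100,0,85]'; python3 -c "
from cell import *
s=read_state();print(s['clock'],s['qpos'],s['tool_rot'])"
```

```text
clock: 2.85
eef_pos: [609.2, 85.0, 834.7]
tool_rot: [3.141, 0.083, -3.003]
force: [0.3, -0.3, 0.4]
width: 85.2
2.85 [-0.24225946  0.49325013  0.16232959  0.58886915 -0.08691539  1.98075627
  1.56898819] [ 3.14148223  0.08263682 -3.00322075]
```

```bash
python3 -m jog '[-400,0,0,0,85,-400,0,0,0,85,-400,0,0,0,85,-400,0,0,0,85,-400,0,0,0,85,-400,0,0,0,85,-400,0,0,0,85,-400,0,0,0,85,-400,0,0,0,85,-400,0,0,0,85]'; python3 -c "
from cell import *
s=read_state();print(s['clock'],s['qpos'],s['tool_rot'])"
```

```text
clock: 3.68
eef_pos: [757.8, 105.7, 730.0]
tool_rot: [3.142, 0.118, -3.003]
force: [-0.2, 0.2, 0.6]
width: 85.0
3.6833 [-0.20307868  0.83938772  0.26038232  0.20953592 -0.22337391  1.98073039
  1.56831193] [ 3.14154483  0.11796889 -3.00315946]
```

```bash
python3 -m jog '[-300,0,-300,0,85,-300,0,-300,0,85,-300,0,-300,0,85,-300,0,-300,0,85,-300,0,-300,0,85,-300,0,-300,0,85]'; python3 -c "
from cell import *
s=read_state();print(s['clock'],s['qpos'],s['tool_rot'])"; python3 -m jog '[200,0,150,0,85,200,0,150,0,85,200,0,150,0,85,200,0,150,0,85,200,0,150,0,85,200,0,150,0,85,200,0,150,0,85]'; python3 -c "
from cell import *
s=read_state();print(s['clock'],s['qpos'],s['tool_rot'])"
```

```text
clock: 4.18
eef_pos: [746.9, 104.1, 757.4]
tool_rot: [3.141, 0.167, -3.003]
force: [0.3, -0.5, 0.3]
width: 85.4
4.1833 [-0.19649019  0.81248803  0.2080067   0.18510269 -0.17865419  1.98064239
  1.55909738] [ 3.1406081   0.16679174 -3.00278873]
clock: 4.77
eef_pos: [599.3, 83.7, 600.6]
tool_rot: [3.141, 0.166, -3.003]
force: [2.5, 0.2, -0.7]
width: 85.0
4.7667 [-0.33930605  0.37588885  0.23287377  1.42390003 -0.09415753  1.18556984
  1.60817121] [ 3.1406838   0.16642886 -3.00321308]
```

```bash
python3 -m jog '[-300,0,-400,0,85,-300,0,-400,0,85,-300,0,-400,0,85,-300,0,-400,0,85,-300,0,-400,0,85,-300,0,-400,0,85]' | sed -n 2,3p
for i in 1 2; do python3 -m jog '[-200,0,-200,0,85,-200,0,-200,0,85,-200,0,-200,0,85]' | sed -n 1,3p; done
for i in 1 2; do python3 -m jog '[-200,0,-50,0,85,-200,0,-50,0,85,-200,0,-50,0,85]' | sed -n 1,3p; done
python3 -c "
from cell import *
s=read_state();print(s['clock'],s['qpos'],s['tool_rot'])"
```

```text
eef_pos: [698.8, 98.2, 793.5]
tool_rot: [3.14, 0.174, -3.004]
clock: 5.52
eef_pos: [718.2, 104.6, 804.7]
tool_rot: [3.136, 0.231, -3.005]
clock: 5.77
eef_pos: [707.6, 101.1, 822.9]
tool_rot: [-3.14, 0.26, -3.007]
clock: 6.02
eef_pos: [716.9, 99.9, 819.1]
tool_rot: [3.136, 0.283, -3.007]
clock: 6.27
eef_pos: [720.3, 100.1, 818.0]
tool_rot: [3.136, 0.294, -3.008]
6.2667 [-0.2605038   0.79072847  1.21371371  0.1848253  -1.09726003  1.98077812
  1.65199272] [ 3.13614608  0.29359968 -3.00810697]
```

```bash

for i in 1 2 3; do python3 -m jog '[-100,0,-300,0,85,-100,0,-300,0,85]' | sed -n 1,3p; done
python3 -c "
from cell import *
s=read_state();print(s['clock'],s['qpos'],s['tool_rot'])"
```

```text
clock: 6.43
eef_pos: [696.1, 97.6, 852.9]
tool_rot: [3.13, 0.342, -3.004]
clock: 6.6
eef_pos: [669.0, 92.9, 888.4]
tool_rot: [3.131, 0.394, -3.005]
clock: 6.77
eef_pos: [641.9, 88.1, 920.4]
tool_rot: [3.131, 0.443, -3.006]
6.7667 [-0.27937996  0.64270058  1.23770021  0.18415174 -1.09899821  1.98092664
  1.65317342] [ 3.13104343  0.44267949 -3.00645919]
```

```bash

python3 -m jog '[-100,0,-300,0,85,-100,0,-300,0,85]' | sed -n 1,3p;python3 -m jog '[-100,0,-300,0,85]' | sed -n 1,3p
python3 -c "
from cell import *
s=read_state();print(s['clock'],s['qpos'],s['tool_rot'])"
```

```text
clock: 6.93
eef_pos: [613.7, 83.3, 950.7]
tool_rot: [3.131, 0.49, -3.008]
clock: 7.02
eef_pos: [598.0, 80.8, 966.3]
tool_rot: [3.13, 0.516, -3.009]
7.0167 [-0.29382494  0.56981078  1.25751182  0.18551845 -1.09909041  1.98037907
  1.65376227] [ 3.13030089  0.51640384 -3.00881967]
```

```bash
cat >> h.py <<'E'
from scipy.spatial.transform import Rotation as Ro
def Rot(s): return Ro.from_euler('xyz',s['tool_rot']).as_matrix()
def fr(o,yaw):
    c,s=np.cos(np.radians(yaw)),np.sin(np.radians(yaw))
    T=np.eye(4);T[:3,:3]=[[c,-s,0],[s,c,0],[0,0,1]];T[:3,3]=[*o,0];return T
RACK=fr((471.4,274.4),8.0);SORT=fr((533.4,-204.7),4.4)
def P(F,v): return F[:3,:3]@np.array(v,float)+F[:3,3]
def shift(G,s,back=0,off=155):
    "tool-frame shift so that point off mm ahead of flange gets to G, 'back' mm retreated"
    R=Rot(s);t=np.array(G)-(off+back)*R[:,2]
    return R.T@(t-s['eef_pos']),t
E
python3 - <<'E'
from h import *;from cell import *
np.set_printoptions(precision=1,suppress=True)
s=read_state();print(Rot(s))
for b in (90,0):print(shift(P(SORT,(-93,32,312)),s,b))
E
```

```text
[[-0.9 -0.1  0.5]
 [-0.1  1.   0.1]
 [-0.5  0.  -0.9]]
(array([ 490.8, -242.6,  226. ]), array([ 318.7, -198.7,  525. ]))
(array([ 490.8, -242.6,  316. ]), array([ 362.6, -191.8,  446.8]))
```

```bash

python3 -m jog '[490,-242,226,0,50,490,-242,226,0,50,490,-242,226,0,50,490,-242,226,0,50,490,-242,226,0,50,490,-242,226,0,50,490,-242,226,0,50,490,-242,226,0,50,490,-242,226,0,50,490,-242,226,0,50,490,-242,226,0,50,490,-242,226,0,50,490,-242,226,0,50,490,-242,226,0,50,490,-242,226,0,50,490,-242,226,0,50,490,-242,226,0,50]'
python3 - <<'E'
from h import *;from cell import *
np.set_printoptions(precision=3,suppress=True)
s=read_state();print(s['qpos'])
for b in (90,0):print(shift(P(SORT,(-93,32,312)),s,b))
im,d=get_image("wrist");cv2.imwrite("pics/w1.png",im)
E
```

```text
clock: 8.43
eef_pos: [313.6, -200.6, 520.5]
tool_rot: [3.124, 0.507, -3.018]
force: [-0.5, 0.9, -0.8]
width: 50.0
[-0.969 -0.367  1.263  2.204  0.19   0.602  1.921]
(array([-9.026,  0.857, -1.386]), array([ 320.687, -198.893,  526.13 ]))
(array([-9.026,  0.857, 88.614]), array([ 363.862, -191.927,  447.47 ]))
```

View pics/w1.png

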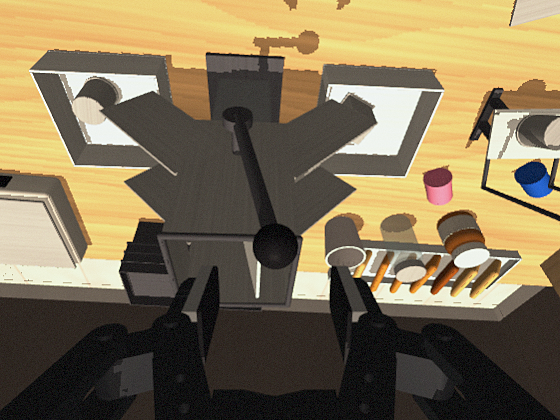

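The wrist image shows the knob at (275,246), centred between the open pads at (207,300) and (345,300). The hopper is behind it and image right is +y. I'll advance.

```bash

python3 -m jog '[-9,1,40,0,50,-9,1,80,0,50,-9,1,88,0,50,-9,1,88,0,50]'
python3 - <<'E'
from h import *;from cell import *
np.set_printoptions(precision=3,suppress=True)
s=read_state();print(s['qpos'])
for y in (32,70,75):print(shift(P(SORT,(-93,y,307)),s,0))
im,d=get_image("wrist");cv2.imwrite("pics/w2.png",im)
E
```

```text
clock: 8.82
eef_pos: [334.3, -160.5, 489.6]
tool_rot: [-3.132, 0.522, -3.004]
force: [0.2, -0.5, 0.2]
width: 50.3
[-1.169 -0.374  1.319  2.291  0.433  0.472  1.592]
(array([  4.239, -31.487,  53.588]), array([ 361.404, -189.044,  441.318]))
(array([ 2.239,  6.453, 54.371]), array([ 358.489, -151.156,  441.318]))
(array([ 1.976, 11.445, 54.474]), array([ 358.105, -146.17 ,  441.318]))
```

View pics/w2.png

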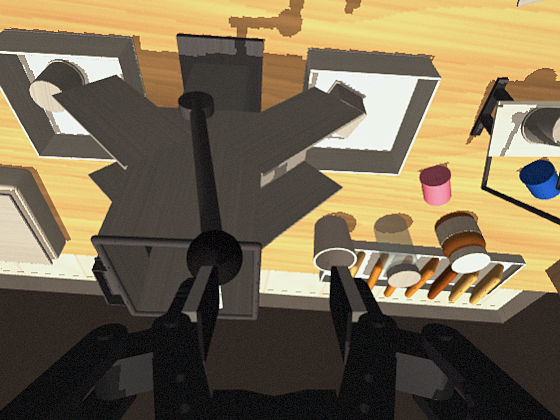

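Joints 2 and 3 are at their limits: the elbow swung out while I was gaining the tilt. I'll back off to mid-workspace and see whether it relaxes.

```bash

python3 -m jog '[-30,0,-40,0,50,-60,0,-80,0,50,-100,50,-120,0,50,-140,100,-120,0,50,-180,140,-120,0,50,-220,180,-100,0,50,-250,200,-80,0,50]'
python3 - <<'E'
from h import *;from cell import *
np.set_printoptions(precision=3,suppress=True)
s=read_state();print(s['qpos'])
E
```

```text
clock: 9.45
eef_pos: [428.7, -4.8, 668.8]
tool_rot: [-3.135, 0.527, -3.01]
force: [0.3, -0.5, -0.5]
width: 50.2
[-0.96  -0.13   0.802  1.84   0.134  0.867  1.505]
```

```bash

python3 -m jog '[-100,40,140,0,50,-100,40,140,0,50,-100,40,140,0,50,-100,40,140,0,50,-100,40,140,0,50]'
python3 - <<'E'
from h import *;from cell import *
np.set_printoptions(precision=3,suppress=True)
s=read_state();print(s['qpos'])
E
```

```text
clock: 9.87
eef_pos: [582.2, 57.6, 590.1]
tool_rot: [-3.129, 0.518, -3.003]
force: [-0.8, 1.5, -0.1]
width: 50.5
[-0.779  0.338  0.879  1.693 -0.473  0.748  1.982]
```

```bash

python3 - <<'E'
from h import *;from cell import *
np.set_printoptions(precision=3,suppress=True)
s=read_state()
for b in (90,0):print(shift(P(SORT,(-93,35,308)),s,b,150))
E
python3 -m jog '[0,0,0,0,50,0,0,0,0,50,0,0,0,0,50]'
python3 - <<'E'
from h import *;from cell import *
np.set_printoptions(precision=3,suppress=True)
s=read_state();print(s['qpos'])
E
```

```text
(array([ 291.892, -210.344,  -79.002]), array([ 320.007, -190.495,  516.558]))
(array([ 291.892, -210.344,   10.998]), array([ 364.25 , -185.411,  438.349]))
clock: 10.12
eef_pos: [577.5, 51.3, 595.6]
tool_rot: [-3.133, 0.524, -3.011]
force: [-0.2, -0.6, 0.7]
width: 50.1
[-0.782  0.323  0.888  1.698 -0.466  0.749  1.978]
```

```bash

python3 -m jog '[145,-100,-40,0,50,145,-100,-40,0,50,145,-100,-40,0,50,145,-100,-40,0,50,145,-100,-40,0,50]' | sed -n 2,3p
python3 -c "
from cell import *
print(read_state()['qpos'])"
python3 -m jog '[145,-104,-40,0,50,145,-104,-40,0,50,145,-104,-40,0,50,145,-104,-40,0,50,145,-104,-40,0,50]' | sed -n 2,3p
python3 - <<'E'
from h import *;from cell import *
np.set_printoptions(precision=3,suppress=True)
s=read_state();print(s['qpos'])
for b in (90,0):print(shift(P(SORT,(-93,35,308)),s,b,150))
E
```

```text
eef_pos: [440.8, -70.7, 557.2]
tool_rot: [-3.139, 0.522, -3.019]
[-0.74419164  0.05838188  0.95555673  2.04274834 -0.36888108  0.59355745
  2.14906844]
eef_pos: [310.3, -191.2, 519.9]
tool_rot: [-3.139, 0.525, -3.018]
[-0.636 -0.143  1.156  2.231 -0.341  0.571  2.488]
(array([-4.862, -0.833,  7.79 ]), array([ 318.439, -191.011,  515.629]))
(array([-4.862, -0.833, 97.79 ]), array([ 363.27 , -185.734,  437.768]))
```

```bash

python3 -m jog '[-5,-1,40,0,50,-5,-1,60,0,50,-5,-1,60,0,50]' | sed -n 2,4p
python3 - <<'E'
from h import *;from cell import *
np.set_printoptions(precision=3,suppress=True)
s=read_state();print(s['qpos'])
for b in (0,):print(shift(P(SORT,(-93,35,308)),s,b,150))
E
```

```text
eef_pos: [334.8, -178.6, 500.2]
tool_rot: [-3.112, 0.527, -2.991]
force: [0.8, 0.6, -0.2]
[-0.201  0.013  0.778  2.25  -0.658  0.551  2.8  ]
(array([ 8.307, -7.361, 67.874]), array([ 362.743, -183.824,  437.579]))
```

```bash

python3 -m jog '[0,0,0,7,55,0,0,0,14,55,0,0,0,20,55,0,0,0,20,55]' | sed -n 2,4p
python3 - <<'E'
from h import *;from cell import *
np.set_printoptions(precision=3,suppress=True)
s=read_state();print(s['qpos'])
for b in (0,):print(shift(P(SORT,(-93,33,308)),s,b,150))
E
```

```text
eef_pos: [334.2, -179.6, 500.3]
tool_rot: [2.972, 0.501, 2.887]
force: [0.5, -0.0, -0.6]
[-0.212  0.012  0.792  2.249 -0.654  0.552  2.445]
(array([  4.263, -10.075,  68.308]), array([ 363.053, -185.491,  437.687]))
```

```bash

python3 -m jog '[4,-10,35,0,55,4,-10,68,0,55,4,-10,68,0,55,4,-10,68,0,55]' | sed -n 1,4p
python3 - <<'E'
from h import *;from cell import *
np.set_printoptions(precision=3,suppress=True)
s=read_state();print(s['qpos'])
for y in (33,75,80):print(shift(P(SORT,(-93,y,305)),s,0,150))
im,d=get_image("wrist");cv2.imwrite("pics/w3.png",im)
E
```

```text
clock: 11.87
eef_pos: [363.5, -184.3, 434.8]
tool_rot: [2.979, 0.493, 2.9]
force: [-0.5, 0.5, 0.6]
[-0.004  0.206  0.637  2.304 -1.097  0.502  2.913]
(array([-1.26 , -1.261, -0.178]), array([ 364.281, -185.784,  435.374]))
(array([10.307, 39.114,  0.148]), array([ 361.058, -143.908,  435.374]))
(array([11.684, 43.92 ,  0.187]), array([ 360.675, -138.923,  435.374]))
```

View pics/w3.png

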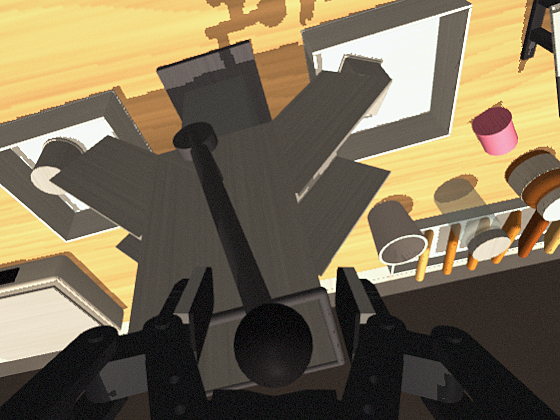

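```bash

python3 -m jog '[3,9,0,5,40,6,19,0,10,40,8,29,0,10,40,10,36,0,10,40,10,38,0,10,40,10,38,0,10,40]' | sed -n 1,5p
python3 - <<'E'
from h import *;from cell import *
np.set_printoptions(precision=3,suppress=True)
s=read_state();print(s['qpos'],s['force'])
g=s['eef_pos']+150*Rot(s)[:,2];print(np.linalg.inv(SORT)@np.r_[g,1])
im,d=get_image("wrist");cv2.imwrite("pics/w4.png",im)
im,d=get_image("top");p=camera_params("top");pickle.dump((im,d,p),open("top1.pkl","wb"));crop(im,245,205,200,100,4,"pics/t4.png")
E
```

```text
clock: 12.42
eef_pos: [360.9, -150.3, 440.0]
tool_rot: [2.893, 0.472, 2.69]
force: [-4.1, -13.5, -0.8]
width: 40.2
[-0.13   0.154  0.649  2.346 -1.08   0.41   2.628] [ -4.065 -13.495  -0.847]
[-92.188  66.036 310.498   1.   ]
```

View pics/w4.png

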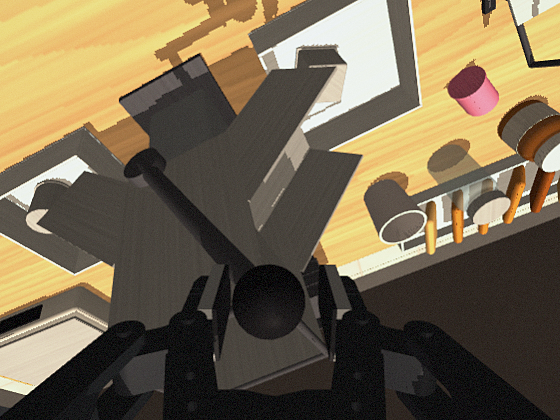

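View pics/t4.png

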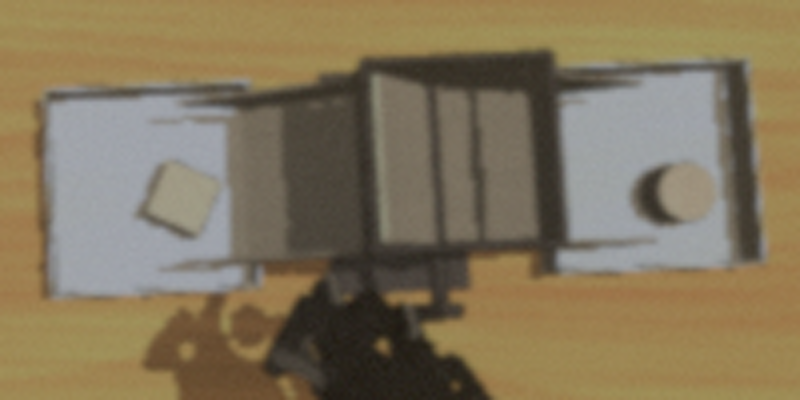

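The reaction is 13.5 N, well above the 2 N needed to move the lever, and the flap edge in the top crop is against the hopper's +y wall at x≈375. The lever is fully at +y. I'll unload it, retract, and head for the round mould.

```bash

python3 -m jog '[-2,-9,0,0,55,-2,-9,-30,0,75,-2,-9,-70,0,75,-2,-9,-100,0,75]' | sed -n 1,5p
python3 - <<'E'
from h import *;from cell import *
np.set_printoptions(precision=3,suppress=True)
s=read_state();print(s['qpos'])
n=np.array([-.5,0,.866])
base=np.array([0,-95,60]);
for h in (132,32):
  G=P(RACK,base+h*n);sh,t=shift(G,s,0);print(sh,t,np.linalg.norm(sh))
print(RACK[:3,:3]@-n,Rot(s)[:,2],Rot(s)[:,1])
E
```

```text
clock: 12.85
eef_pos: [322.8, -156.6, 504.3]
tool_rot: [2.878, 0.461, 2.698]
force: [0.6, 0.9, 1.2]
width: 74.6
[-0.215 -0.052  0.705  2.28  -0.531  0.518  2.101]
[194.596 254.919 195.347] [341.831 163.188 308.349] 375.51554569374673
[195.713 256.439 295.327] [391.344 170.147 221.749] 437.35855539207296
[ 0.495  0.07  -0.866] [ 0.5    0.051 -0.865] [0.309 0.922 0.233]
```

```bash

python3 -m jog '[195,255,150,-28,75,195,255,150,-28,75,195,255,150,-28,75,195,255,150,-28,75,195,255,150,-28,75,195,255,150,-28,75,195,255,150,-28,75,195,255,150,-28,75,195,255,150,-28,75,195,255,150,-28,75]' | sed -n 1,5p
python3 - <<'E'
from h import *;from cell import *
np.set_printoptions(precision=3,suppress=True)
s=read_state();print(s['qpos'])
n=np.array([-.5,0,.866])
base=np.array([0,-95,60]);
for h in (132,32):
  G=P(RACK,base+h*n);sh,t=shift(G,s,0);print(sh,t,np.linalg.norm(sh))
print(RACK[:3,:3]@-n,Rot(s)[:,2],Rot(s)[:,1])
im,d=get_image("wrist");p=camera_params("wrist");pickle.dump((im,d,p),open("w5.pkl","wb"));cv2.imwrite("pics/w5.png",im)
E
```

```text
clock: 13.68
eef_pos: [322.5, 6.0, 451.9]
tool_rot: [3.134, 0.496, -3.054]
force: [-0.2, 0.3, 0.3]
width: 75.1
[-0.991 -0.069  0.842  2.464  0.292  0.237  1.256]
[ 34.623 153.806 143.099] [345.875 163.538 310.625] 212.9140364589616
[ 31.928 155.664 243.044] [395.388 170.497 224.025] 290.3803029815871
[ 0.495  0.07  -0.866] [ 0.473  0.049 -0.879] [-0.091  0.996  0.007]
```

View pics/w5.png

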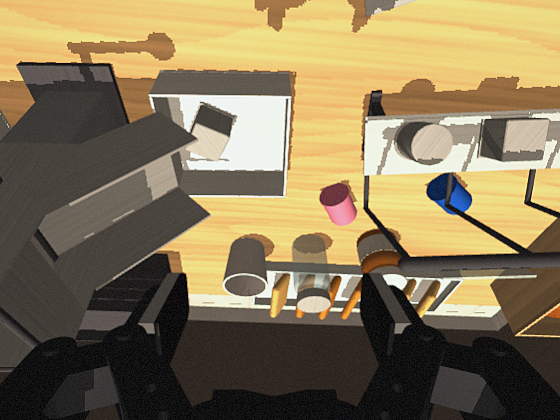

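```bash

python3 - <<'E'
from h import *;from cell import *
np.set_printoptions(precision=3,suppress=True)
s=read_state();R=Rot(s)
print(R.T@(np.array([400,60,370])-s['eef_pos']))
E

```

```text
[-32.684  41.561 111.249]
```

```bash

python3 -m jog '[-33,42,111,0,75,-33,42,111,0,75,-33,42,111,0,75,-33,42,111,0,75,-33,42,111,0,75]' | sed -n 1,5p
python3 - <<'E'
from h import *;from cell import *
np.set_printoptions(precision=3,suppress=True)
s=read_state();print(s['qpos'])
n=np.array([-.5,0,.866])
base=np.array([0,-95,60]);
for h in (80,32):
  G=P(RACK,base+h*n);sh,t=shift(G,s,0);print(sh,t,np.linalg.norm(sh))
print(RACK[:3,:3]@-n,Rot(s)[:,2],Rot(s)[:,1])
E
```

```text
clock: 14.15
eef_pos: [334.8, 26.5, 424.7]
tool_rot: [3.103, 0.432, -3.057]
force: [-0.7, 0.3, 0.0]
width: 75.0
[-1.111  0.106  1.066  2.465 -0.633  0.235  2.186]
[ 12.33  126.094 169.58 ] [380.966 163.367 269.969] 211.6813647539975
[  7.948 125.58  217.376] [404.732 166.707 228.401] 251.16894978940365
[ 0.495  0.07  -0.866] [ 0.413  0.073 -0.908] [-0.101  0.994  0.035]
```

```bash
cat > kin.py <<'E'
import numpy as np
from scipy.optimize import least_squares
from scipy.spatial.transform import Rotation as Ro
D=[
([-1.3037922,0.62934827,0.03841734,1.51837641,-0.02703002,0.99631618,-0.02000356],[212.2,614.07,403.8],[-3.13966,0,2.80879]),
([-0.25572666,0.3368513,0.12725855,1.18760921,-0.03591039,1.61468944,1.55954115],[563.0,70.6,706.7],[-3.1356,0.005,-3.0155]),
([-0.29560894,0.31645123,0.19336654,0.80842917,-0.06664941,1.98097357,1.56848893],[519.3,72.5,858.6],[3.14135,0.0404,-3.0032]),
([-0.24225946,0.49325013,0.16232959,0.58886915,-0.08691539,1.98075627,1.56898819],[609.2,85,834.7],[3.14148,0.08264,-3.0032]),
([-0.20307868,0.83938772,0.26038232,0.20953592,-0.22337391,1.98073039,1.56831193],[757.8,105.7,730],[3.1415,.11797,-3.00316]),
([-0.33930605,0.37588885,0.23287377,1.42390003,-0.09415753,1.18556984,1.60817121],[599.3,83.7,600.6],[3.14068,.16643,-3.0032]),
([-0.2605038,0.79072847,1.21371371,0.1848253,-1.09726003,1.98077812,1.65199272],[720.3,100.1,818],[3.13615,.2936,-3.0081]),
([-0.29382494,0.56981078,1.25751182,0.18551845,-1.09909041,1.98037907,1.65376227],[598,80.8,966.3],[3.1303,.5164,-3.0088]),
([-0.969,-0.367,1.263,2.204,0.19,0.602,1.921],[313.6,-200.6,520.5],[3.124,.507,-3.018]),
([-1.169,-0.374,1.319,2.291,0.433,0.472,1.592],[334.3,-160.5,489.6],[-3.132,.522,-3.004]),
([-0.96,-0.13,0.802,1.84,0.134,0.867,1.505],[428.7,-4.8,668.8],[-3.135,.527,-3.01]),
([-0.782,0.323,0.888,1.698,-0.466,0.749,1.978],[577.5,51.3,595.6],[-3.133,.524,-3.011]),
([-0.004,0.206,0.637,2.304,-1.097,0.502,2.913],[363.5,-184.3,434.8],[2.979,.493,2.9]),
([-0.13,0.154,0.649,2.346,-1.08,0.41,2.628],[360.9,-150.3,440],[2.893,.472,2.69]),
([-0.991,-0.069,0.842,2.464,0.292,0.237,1.256],[322.5,6,451.9],[3.134,.496,-3.054]),
([-1.111,0.106,1.066,2.465,-0.633,0.235,2.186],[334.8,26.5,424.7],[3.103,.432,-3.057]),
]
def fk(q,p,full=False):
    s1,s3,s5,s7=p[:4];y0,y7=p[4:6];L=p[6:].reshape(-1,2)
    R=Ro.from_euler('z',s1*q[0]+y0);t=np.zeros(3)
    def mv(R,t,l): return t+R.apply([l[0],0,l[1]])
    t=mv(R,t,L[0]);R=R*Ro.from_euler('y',q[1]);t=mv(R,t,L[1])
    R=R*Ro.from_euler('z',s3*q[2]);R=R*Ro.from_euler('y',q[3]);E=t.copy();t=mv(R,t,L[2])
    R=R*Ro.from_euler('z',s5*q[4]);R=R*Ro.from_euler('y',q[5]);W=t.copy();t=mv(R,t,L[3])
    R=R*Ro.from_euler('z',s7*q[6]+y7)
    return (t,R,E,W) if full else (t,R)
def res(p,sg):
    P=np.r_[sg,p];o=[]
    for q,t,r in D:
        a,R=fk(q,P);o+=list((a-t)/5);o+=list((R.inv()*Ro.from_euler('xyz',r)).as_rotvec()*40)
    return o
if __name__=="__main__":
    import itertools
    best=None
    for sg in itertools.product([1,-1],repeat=3):
      for y7 in (0,1.57,3.14,-1.57):
        r=least_squares(res,[0,y7,0,333,0,400,0,400,0,120],args=((-1,)+sg,))
        if best is None or r.cost<best[0].cost: best=(r,(-1,)+sg)
    r,sg=best;print(r.cost,sg,r.x.round(3));
    print(np.abs(np.array(r.fun)).reshape(-1,6).max(1).round(2))
    np.save('kin.npy',np.r_[sg,r.x])
E
python3 kin.py
```

```text
14.694594082841082 (-1, -1, -1, -1) [-3.90000e-02  1.53500e+00  2.87000e-01  3.40686e+02 -9.08800e+00
  5.51433e+02 -6.38900e+00  3.84304e+02 -7.55200e+00  1.81647e+02]
[0.46 0.96 1.18 0.97 1.05 0.47 1.41 1.58 0.75 0.75 0.79 1.35 1.07 0.99
 1.49 0.73]
```

```bash
cat > ik.py <<'E'
from kin import *; from h import *
p=np.load('kin.npy')
lo=np.array([-3.06,-.37,-1.25,.18,-1.1,.23,-2.94]);hi=np.array([3.06,2.12,1.32,2.47,4.24,1.98,2.94])
def ik(t,R,seed,m=.03,q3=None):
    def f(q):
        a,Q=fk(q,p);o=np.r_[(a-t)/5,(Q.inv()*R).as_rotvec()*40,(q-seed)*.01]
        if q3 is not None:o=np.r_[o,(q[2]-q3)*100]
        return o
    r=least_squares(f,np.clip(seed,lo+m+1e-3,hi-m-1e-3),bounds=(lo+m,hi-m));return r.x,np.abs(r.fun[:6]).max()
def pose(h,y,yaw=-172,tilt=30):
    R=Ro.from_euler('xyz',[180,tilt,yaw],degrees=True)
    n=np.array([-.5,0,.866]);G=P(RACK,np.array([0,y,60])+h*n)
    return G-155*R.as_matrix()[:,2],R
E
python3 - <<'E'
from ik import *
np.set_printoptions(precision=2,suppress=True,linewidth=150)
for y in (-95,0):
 for h in (130,80,32):
  t,R=pose(h,y)
  for q3 in np.arange(-1.1,1.3,.2):
    best=min((ik(t,R,sd,q3=q3) for sd in ([-.5,.3,q3,2,0,.6,1.5],[-1,.1,q3,2.2,-.5,.4,1.5],[-.5,.3,q3,2,.8,.6,1],[-.5,.3,q3,2,2,.6,1])),key=lambda x:x[1])
    if best[1]<1.2:print(y,h,round(q3,1),best[0],round(best[1],2),t.round())
E
```

```text
-95 32 -0.3 [-0.29  0.72 -0.3   2.44  2.49  0.58 -1.25] 1.19 [392. 167. 222.]
-95 32 -0.1 [-0.43  0.7  -0.1   2.44  2.68  0.52 -1.47] 1.07 [392. 167. 222.]
-95 32 0.1 [-0.58  0.7   0.1   2.44  2.91  0.48 -1.72] 1.0 [392. 167. 222.]
-95 32 0.3 [-0.73  0.72  0.3   2.44  3.17  0.46 -2.01] 1.0 [392. 167. 222.]
-95 32 0.5 [-0.87  0.76  0.5   2.44  3.45  0.48 -2.31] 1.09 [392. 167. 222.]
0 130 -1.1 [-0.08  0.73 -1.1   2.43  1.76  0.99 -0.8 ] 0.0 [330. 255. 307.]
0 130 -0.9 [-0.18  0.63 -0.9   2.43  1.8   0.82 -0.84] 0.0 [330. 255. 307.]
0 130 -0.7 [-0.3   0.56 -0.7   2.43  1.84  0.69 -0.88] 0.0 [330. 255. 307.]
0 130 -0.5 [-0.44  0.51 -0.5   2.42  1.89  0.58 -0.93] 0.0 [330. 255. 307.]
0 130 -0.3 [-0.58  0.48 -0.3   2.42  1.95  0.48 -1.  ] 0.0 [330. 255. 307.]
0 130 -0.1 [-0.73  0.47 -0.1   2.42  2.04  0.39 -1.09] 0.0 [330. 255. 307.]
0 130 0.1 [-0.89  0.47  0.1   2.42  2.16  0.31 -1.22] 0.0 [330. 255. 307.]
0 130 0.3 [-1.04  0.49  0.3   2.42  2.42  0.26 -1.49] 0.73 [330. 255. 307.]
0 80 -1.1 [-0.07  0.9  -1.1   2.41  1.87  1.11 -0.82] 0.0 [355. 258. 264.]
0 80 -0.9 [-0.17  0.78 -0.9   2.4
[... 535 characters left out ...]
 -2.22] 0.0 [355. 258. 264.]
0 32 -1.1 [-0.05  1.05 -1.1   2.38  1.97  1.21 -0.81] 0.0 [379. 261. 222.]
0 32 -0.9 [-0.14  0.92 -0.9   2.38  2.02  1.02 -0.9 ] 0.0 [379. 261. 222.]
0 32 -0.7 [-0.26  0.83 -0.7   2.37  2.08  0.86 -1.  ] 0.0 [379. 261. 222.]
0 32 -0.5 [-0.39  0.77 -0.5   2.37  2.16  0.72 -1.11] 0.0 [379. 261. 222.]
0 32 -0.3 [-0.52  0.73 -0.3   2.37  2.27  0.6  -1.24] 0.0 [379. 261. 222.]
0 32 -0.1 [-0.67  0.71 -0.1   2.36  2.41  0.5  -1.41] 0.0 [379. 261. 222.]
0 32 0.1 [-0.81  0.71  0.1   2.36  2.61  0.43 -1.64] 0.0 [379. 261. 222.]
0 32 0.3 [-0.96  0.73  0.3   2.36  2.9   0.37 -1.96] 0.0 [379. 261. 222.]
0 32 0.5 [-1.1   0.77  0.5   2.36  3.26  0.37 -2.35] 0.0 [379. 261. 222.]
```

```bash
python3 - <<'E'
from ik import *
np.set_printoptions(precision=2,suppress=True,linewidth=150)
for tilt in (25,20):
 for y in (-95,0):
  for h in (130,90,32):
   t,R=pose(h,y,tilt=tilt)
   for q3 in np.arange(-.9,1.3,.3):
    for br in ([-.5,.3,q3,2,0,.6,1.5],[-.5,.3,q3,2,2.2,.6,-1]):
     b=ik(t,R,br,q3=q3)
     if b[1]<.7:print(tilt,y,h,round(q3,1),b[0],round(b[1],2),t.round())
E
```

```text
25 -95 90 -0.9 [ 0.12  0.7  -0.9   2.44  1.88  0.71 -0.63] 0.64 [375. 165. 278.]
25 -95 90 -0.9 [ 0.12  0.7  -0.9   2.44  1.88  0.71 -0.63] 0.64 [375. 165. 278.]
25 -95 90 -0.6 [-0.07  0.59 -0.6   2.44  2.02  0.52 -0.78] 0.42 [375. 165. 278.]
25 -95 90 -0.6 [-0.07  0.59 -0.6   2.44  2.02  0.52 -0.78] 0.42 [375. 165. 278.]
25 -95 90 -0.3 [-0.28  0.54 -0.3   2.44  2.24  0.37 -1.01] 0.2 [375. 165. 278.]
25 -95 90 -0.3 [-0.28  0.54 -0.3   2.44  2.24  0.37 -1.01] 0.2 [375. 165. 278.]
25 -95 90 -0.0 [-0.5   0.52 -0.    2.44  2.61  0.27 -1.39] 0.0 [375. 165. 278.]
25 -95 90 -0.0 [-0.5   0.52 -0.    2.44  2.61  0.27 -1.39] 0.0 [375. 165. 278.]
25 -95 90 0.3 [-0.73  0.55  0.3   2.44  3.22  0.26 -2.01] 0.58 [375. 165. 278.]
25 -95 32 -0.9 [ 0.12  0.88 -0.9   2.41  2.04  0.85 -0.71] 0.0 [404. 169. 228.]
25 -95 32 -0.9 [ 0.12  0.88 -0.9   2.41  2.04  0.85 -0.71] 0.0 [404. 169. 228.]
25 -95 32 -0.6 [-0.06  0.76 -0.6   2.41  2.19  0.63 -0.89] 0.0 [404. 169. 228.]
25 -95 32 -0.6 [-0.06  0.76 -0.6   2.41  2.19  0.63 -0.89] 0.0 [404. 169. 228.]
25 -95 32 -0.3 [-0.26  0.69 -0.3   2.4   2.42  0.47 -1.1
[... 4299 characters left out ...]
0 0 90 -0.6 [-0.27  0.61 -0.6   2.29  1.57  0.51 -0.5 ] 0.0 [374. 261. 284.]
20 0 90 -0.3 [-0.48  0.56 -0.3   2.29  1.55  0.33 -0.5 ] 0.0 [374. 261. 284.]
20 0 90 -0.3 [-0.48  0.56 -0.3   2.29  1.55  0.33 -0.5 ] 0.0 [374. 261. 284.]
20 0 32 -0.9 [-0.08  0.87 -0.9   2.25  1.74  0.81 -0.57] 0.0 [403. 265. 233.]
20 0 32 -0.9 [-0.08  0.87 -0.9   2.25  1.74  0.81 -0.57] 0.0 [403. 265. 233.]
20 0 32 -0.6 [-0.25  0.75 -0.6   2.25  1.76  0.56 -0.63] 0.0 [403. 265. 233.]
20 0 32 -0.6 [-0.25  0.75 -0.6   2.25  1.76  0.56 -0.63] 0.0 [403. 265. 233.]
20 0 32 -0.3 [-0.45  0.69 -0.3   2.25  1.83  0.36 -0.73] 0.0 [403. 265. 233.]
20 0 32 -0.3 [-0.45  0.69 -0.3   2.25  1.83  0.36 -0.73] 0.0 [403. 265. 233.]
```

```bash
python3 - <<'E'
from ik import *
from cell import *
np.set_printoptions(precision=2,suppress=True,linewidth=150)
s=read_state();print(s['qpos'])
R=Ro.from_euler('xyz',s['tool_rot'])
for t in ([360,-180,440],[360,-300,450],[400,-400,450],[300,-450,500],[200,-550,500],[500,-300,500],[500,50,500],[480,200,450],[450,150,350],[420,250,350],[300,450,400],[300,550,400]):
   o=[]
   for q3 in np.arange(-1.2,1.3,.3):
     b=ik(np.array(t),R,np.array([-.5-0*q3,.3,q3,2,0,.6,1.5]),q3=q3,m=.01)
     b2=ik(np.array(t),R,np.array([-.5-0*q3,.3,q3,2,1.8,.6,0]),q3=q3,m=.01)
     b=min(b,b2,key=lambda x:x[1])
     if b[1]<.7:o.append(f"{q3:.1f}:[{b[0][1]:.1f} {b[0][3]:.1f} {b[0][4]:.1f} {b[0][5]:.1f} {b[0][6]:.1f}]")
   print(t,*o)
E
```

```text
[-1.11  0.11  1.07  2.47 -0.63  0.24  2.19]
[360, -180, 440] -1.2:[0.3 2.3 0.1 0.4 1.9] -0.9:[0.2 2.3 -0.2 0.4 2.3] -0.6:[0.2 2.3 -0.4 0.4 2.5] -0.3:[0.2 2.3 -0.6 0.5 2.7] 0.0:[0.2 2.3 -0.7 0.5 2.8] 0.3:[0.2 2.3 -0.7 0.5 2.8] 0.6:[0.2 2.3 -0.8 0.6 2.9]
[360, -300, 450] -1.2:[0.5 2.1 0.3 0.6 2.0] -0.9:[0.4 2.1 -0.1 0.5 2.4] -0.6:[0.3 2.1 -0.3 0.6 2.6] -0.3:[0.3 2.1 -0.5 0.6 2.8] 0.0:[0.3 2.1 -0.6 0.7 2.9]
[400, -400, 450] -1.2:[0.7 1.8 0.5 0.7 1.9] -0.9:[0.6 1.8 0.1 0.7 2.3] -0.6:[0.5 1.8 -0.2 0.7 2.5] -0.3:[0.4 1.8 -0.4 0.7 2.8] 0.0:[0.4 1.8 -0.6 0.8 2.9]
[300, -450, 500] -1.2:[0.6 1.8 0.2 0.9 2.3] -0.9:[0.5 1.8 -0.0 0.8 2.6] -0.6:[0.4 1.8 -0.2 0.9 2.8] -0.3:[0.4 1.8 -0.4 0.9 2.9]
[200, -550, 500] -1.2:[0.7 1.6 0.3 1.0 2.5] -0.9:[0.6 1.6 0.0 1.0 2.7] -0.6:[0.5 1.6 -0.2 1.0 2.9]
[500, -300, 500] -1.2:[0.6 1.8 0.5 0.8 1.7] -0.9:[0.5 1.8 0.2 0.7 2.0] -0.6:[0.4 1.8 -0.1 0.7 2.2] -0.3:[0.4 1.8 -0.3 0.7 2.4] 0.0:[0.4 1.8 -0.5 0.8 2.5] 0.3:[0.4 1.8 -0.6 0.8 2.7] 0.6:[0.4 1.8 -0.8 0.9 2.8] 0.9:[0.5 1.8 -0.9 1.0 2.9]
[500, 50, 500] -1.2:[0.4 2.0 0.7 0.7 0.9] -0.9:[0.3 2.0 0.4 0.6 1.1] -0.6:[0
[... 487 characters left out ...]
:[0.6 2.2 1.5 0.5 -0.1] -0.6:[0.5 2.2 1.4 0.3 -0.1]
[420, 250, 350] -1.2:[0.7 2.2 1.5 0.9 -0.3] -0.9:[0.6 2.2 1.4 0.6 -0.3] -0.6:[0.5 2.2 1.4 0.5 -0.2] -0.3:[0.4 2.2 1.2 0.3 -0.1]
[300, 450, 400] -1.2:[0.7 2.0 1.3 1.2 -0.5] -0.9:[0.6 2.0 1.1 0.9 -0.4] -0.6:[0.5 2.0 1.0 0.8 -0.3] -0.3:[0.4 2.0 0.9 0.7 -0.2] 0.0:[0.4 2.0 0.7 0.6 -0.0] 0.3:[0.4 2.0 0.4 0.5 0.2] 0.6:[0.5 2.0 0.1 0.4 0.5] 0.9:[0.6 2.0 -0.3 0.5 0.9] 1.2:[0.7 2.0 -0.8 0.6 1.3]
[300, 550, 400] -1.2:[0.9 1.7 1.3 1.3 -0.5] -0.9:[0.7 1.7 1.1 1.1 -0.4] -0.6:[0.6 1.7 1.0 0.9 -0.3] -0.3:[0.6 1.7 0.8 0.8 -0.1] 0.0:[0.6 1.7 0.6 0.7 0.0] 0.3:[0.6 1.7 0.3 0.6 0.2] 0.6:[0.6 1.7 0.0 0.6 0.5] 0.9:[0.7 1.7 -0.4 0.6 0.9] 1.2:[0.9 1.7 -0.8 0.8 1.2]
```

```bash
python3 - <<'E'
from h import *;from cell import *
s=read_state();print((Rot(s).T@np.array([165,24,75])).round())
E
```

```text
[-183.   10.    2.]
```

```bash
python3 -m jog '[-183,10,2,0,75,-183,10,2,0,75,-183,10,2,0,75,-183,10,2,0,75,-183,10,2,0,75,-183,10,2,0,75]' | sed -n 1,3p
python3 -c "
from cell import *
print(read_state()['qpos'])"
python3 -m jog '[0,0,0,-100,75,0,0,0,-100,75,0,0,0,-100,75,0,0,0,-100,75,0,0,0,-100,75,0,0,0,-100,75,0,0,0,-100,75,0,0,0,-100,75,0,0,0,-100,75,0,0,0,-100,75,0,0,0,-100,75,0,0,0,-100,75]' | sed -n 1,3p
python3 -c "
from cell import *
print(read_state()['qpos'])"
```

```text
clock: 14.65
eef_pos: [503.8, 51.7, 501.8]
tool_rot: [3.108, 0.438, -3.053]
[-0.92153176  0.33842161  1.02678167  1.9893074  -0.65894633  0.62177776
  2.15908581]
clock: 15.65
eef_pos: [498.3, 51.5, 499.2]
tool_rot: [-2.721, 0.086, -1.592]
[-0.1358778   0.21062171 -0.02612823  1.98378145  0.00393457  0.51879304
  2.93874162]
```

```bash
python3 -m jog '[0,0,0,-38,75,0,0,0,-38,75,0,0,0,-38,75,0,0,0,-38,75,0,0,0,-38,75,0,0,0,-38,75]' | sed -n 1,3p
python3 -c "
from cell import *;from h import *
s=read_state();print(s['qpos'],Rot(s)[:,2])"
```

```text
clock: 16.15
eef_pos: [498.4, 51.2, 499.1]
tool_rot: [-2.752, -0.181, -1.001]
[ 0.67965955  0.36935074 -1.11838863  1.96564705  0.68139106  0.67478922
  2.93752361] [ 0.40976311  0.06532701 -0.90984975]
```

```bash
cat >> h.py <<'E'
def turn(s,az=98):
    R=Rot(s);d=np.array([np.cos(np.radians(az)),np.sin(np.radians(az)),0])
    a=np.degrees(np.arctan2(-(R.T@d)[0],(R.T@d)[1]));return a,(a+360)%360-180
def plan(s,y,h,tf=0):
    n=np.array([-.5,0,.866]);G=P(RACK,np.array([0,y,60])+h*n)+tf
    return shift(G,s)
E
python3 - <<'E'
from h import *;from cell import *
np.set_printoptions(precision=3,suppress=True)
s=read_state();print(turn(s),Rot(s)[:,2])
for h in(130,80,34):
  sh,t=plan(s,-95,h);print(h,sh,t)
E
```

```text
(np.float64(116.62752168426023), np.float64(-63.372478315739784)) [ 0.41   0.065 -0.91 ]
130 [-199.642  113.188  117.904] [356.741 161.153 313.607]
80 [-197.158  109.084  167.672] [381.497 164.632 270.307]
34 [-194.872  105.308  213.459] [404.274 167.833 230.471]
```

```bash
python3 -m jog '[-60,40,20,117,75,-60,40,20,117,75,-60,40,20,117,75,-60,40,20,117,75,-60,40,20,117,75,-60,40,20,117,75,-60,40,20,117,75,-60,40,20,117,75,-60,40,20,117,75,-60,40,20,117,75,-60,40,20,117,75,-60,40,20,117,75,-60,40,20,117,75,-60,40,20,117,75,-60,40,20,117,75,-60,40,20,117,75,-60,40,20,117,75,-60,40,20,117,75]' | sed -n 1,3p
python3 - <<'E'
from h import *;from cell import *
np.set_printoptions(precision=3,suppress=True)
s=read_state();print(s['qpos'],turn(s),Rot(s)[:,2])
for h in(130,80,34):
  sh,t=plan(s,-95,h);print(h,sh,t)
E
```

```text
clock: 17.65
eef_pos: [445.4, 80.3, 455.0]
tool_rot: [3.125, 0.427, -3.018]
[ 0.152  0.217 -0.489  2.15   0.416  0.404  1.041] (np.float64(-0.8503298732726374), np.float64(179.14967012672736)) [ 0.408  0.067 -0.91 ]
130 [129.391  89.222  97.91 ] [356.939 160.837 313.673]
80 [124.549  88.803 147.672] [381.695 164.316 270.373]
34 [120.094  88.417 193.453] [404.471 167.517 230.537]
```

```bash
python3 - <<'E'
from ik import *
from cell import *
s=read_state();R=Ro.from_euler('xyz',s['tool_rot']);tz=R.as_matrix()[:,2]
q0=s['qpos']
print(fk(q0,p)[0]-s['eef_pos'])
for y in (-185,-140,-95):
  print(y)
  for sv in (60,45,30,15,0):
    row=[]
    for h in (200,160,130,100,80,60,34):
      G=P(RACK,[sv*.866-.5*h,y,60+.5*sv+.866*h]);t=G-155*tz
      e=min(ik(t,R,[.15,.3,q3,2.3,q5,.4,0.5],m=.01)[1] for q3 in(-.4,-.8) for q5 in (.4,1.6))
      row.append(f"{e:.1f}")
    print(sv,row)
E
```

```text
[ 3.64664341 17.71404218  1.64002228]
-185
60 ['0.0', '0.0', '0.0', '0.0', '0.0', '0.0', '0.0']
45 ['0.0', '0.0', '0.0', '0.0', '0.0', '0.0', '0.0']
30 ['0.0', '0.0', '0.0', '0.0', '0.0', '0.0', '0.0']
15 ['0.8', '0.6', '0.1', '0.0', '0.0', '0.0', '0.0']
0 ['2.3', '2.3', '1.9', '1.0', '0.3', '0.0', '0.0']
-140
60 ['0.0', '0.0', '0.0', '0.0', '0.0', '0.0', '0.0']
45 ['0.0', '0.0', '0.0', '0.0', '0.0', '0.0', '0.0']
30 ['0.0', '0.0', '0.0', '0.0', '0.0', '0.0', '0.0']
15 ['0.1', '0.0', '0.0', '0.0', '0.0', '0.0', '0.0']
0 ['1.6', '1.5', '1.1', '0.3', '0.0', '0.0', '0.0']
-95
60 ['0.0', '0.0', '0.0', '0.0', '0.0', '0.0', '0.0']
45 ['0.0', '0.0', '0.0', '0.0', '0.0', '0.0', '0.0']
30 ['0.0', '0.0', '0.0', '0.0', '0.0', '0.0', '0.0']
15 ['0.0', '0.0', '0.0', '0.0', '0.0', '0.0', '0.0']
0 ['0.4', '0.2', '0.0', '0.0', '0.0', '0.0', '0.0']
```

```bash
cat >> h.py <<'E'
def rk(s,y,sv,h):
    return shift(P(RACK,[sv*.866-.5*h,y,60+.5*sv+.866*h]),s)
E
python3 - <<'E'
from h import *;from cell import *
np.set_printoptions(precision=1,suppress=True)
s=read_state()
for a in((-210,100,215),(-210,20,100),(-95,8,85),(-95,0,34)): print(a,*rk(s,*a))
E
```

```text
(-210, 100, 215) [ 36.4 -23.5   2.5] [416.6  53.1 437.3]
(-210, 20, 100) [104.9 -25.7 124.7] [404.9  51.5 297.7]
(-95, 8, 85) [117.1  89.  141.9] [386.1 164.9 278.7]
(-95, 0, 34) [120.1  88.4 193.5] [404.5 167.5 230.5]
```

```bash
python3 -m jog '[18,-25,0,0,62,36,-25,3,0,62,62,-26,45,0,62,84,-26,85,0,62,105,-26,125,0,62,105,-26,125,0,62,105,-26,125,0,62]' | sed -n 1,4p
python3 - <<'E'
from h import *;from cell import *
np.set_printoptions(precision=2,suppress=True)
s=read_state();print(s['qpos'],Rot(s)[:,2],turn(s))
for a in((-210,20,100),(-95,8,85),(-95,0,34)): print(a,*rk(s,*a))
E
```

```text
clock: 18.23
eef_pos: [414.0, 44.1, 366.6]
tool_rot: [-3.127, 0.423, -3.014]
force: [0.2, -0.6, -0.4]
[ 0.25  0.35 -0.57  2.35  1.33  0.26  0.17] [ 0.41  0.04 -0.91] (np.float64(-0.6304656011091672), np.float64(179.36953439889083))
(-210, 20, 100) [35.11 13.77 59.38] [404.87  55.97 297.92]
(-95, 8, 85) [ 46.81 128.93  73.31] [386.   169.45 278.93]
(-95, 0, 34) [ 49.65 129.89 124.85] [404.39 172.03 230.76]
```

```bash
python3 -m jog '[20,0,30,0,62,35,10,59,0,62,35,10,59,0,62,35,10,59,0,62,35,10,59,0,62]' | sed -n 1,4p
python3 - <<'E'
from h import *;from cell import *
np.set_printoptions(precision=2,suppress=True)
s=read_state();print(s['qpos'],Rot(s)[:,2],turn(s))
for a in((-210,20,100),(-95,8,85),(-95,0,34)): print(a,*rk(s,*a))
E
```

```text
clock: 18.65
eef_pos: [404.4, 53.1, 296.0]
tool_rot: [-3.131, 0.416, -3.013]
force: [-0.3, 0.4, -0.5]
[ 0.25  0.55 -0.66  2.45  2.01  0.43 -0.53] [ 0.4   0.04 -0.91] (np.float64(-0.5813699581146327), np.float64(179.41863004188536))
(-210, 20, 100) [-2.59  2.08 -1.44] [405.88  55.41 298.34]
(-95, 8, 85) [  8.9  117.2   13.08] [387.01 168.89 279.35]
(-95, 0, 34) [ 11.4  117.92  64.64] [405.4  171.48 231.19]
```

Now I'll slide along y to sit in front of the round mould.

```bash
python3 -m jog '[3,40,4,0,62,6,80,9,0,62,9,117,13,0,62,9,117,13,0,62,9,117,13,0,62,9,117,13,0,62]' | sed -n 1,4p
python3 - <<'E'
from h import *;from cell import *
np.set_printoptions(precision=2,suppress=True)
s=read_state();print(s['qpos'],Rot(s)[:,2],turn(s))
for a in((-95,8,85),(-95,0,34)): print(a,*rk(s,*a))
p=camera_params("wrist");im,d=get_image("wrist");pickle.dump((im,d,p),open("w6.pkl","wb"));cv2.imwrite("pics/w6.png",im)
n=np.array([-.5,0,.866])
q=w2pix([P(RACK,np.array([0,-95,60])+h*n) for h in (0,25,50)]+[s['eef_pos']+L*Rot(s)[:,2] for L in (120,155,173,205)],p);print(q)
E
```

```text
clock: 19.15
eef_pos: [389.1, 167.9, 282.4]
tool_rot: [-3.127, 0.423, -3.015]
force: [-0.7, -0.2, -0.0]
[-0.05  0.62 -0.72  2.41  1.84  0.62 -0.66] [ 0.41  0.04 -0.91] (np.float64(-0.6716775016265821), np.float64(179.32832249837344))
(-95, 8, 85) [4.04 2.12 1.96] [386.   169.58 278.94]
(-95, 0, 34) [ 6.87  3.12 53.49] [404.4  172.16 230.77]
[[279.6  219.75]
 [279.37 230.3 ]
 [279.07 243.77]
 [273.28 361.39]
 [273.45 299.76]
 [273.51 277.97]
 [273.59 248.86]]
```

View pics/w6.png

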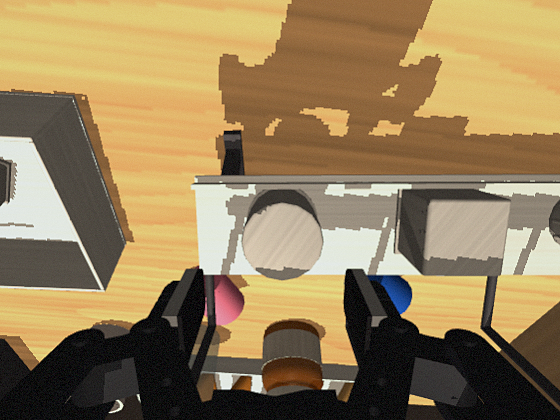

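```bash
python3 - <<'E'
from h import *
np.set_printoptions(precision=2,suppress=True)
im,d,p=pickle.load(open("w6.pkl","rb"));C=cloud(d,p)
I=np.linalg.inv(RACK)
def rc(uv):
    w=C[uv[1],uv[0]];r=I[:3,:3]@w+I[:3,3];r[2]-=60
    return w,'s,y,h',np.array([r[0]*.866+r[2]*.5,r[1],-.5*r[0]+.866*r[2]])
for uv in((283,234),(283,200),(283,265),(248,234),(318,234),(468,235),(435,235),(500,235),(468,200),(468,268),(370,260),(370,195),(220,260),(283,183)): print(uv,*rc(uv))
E
```

```text
(283, 234) [454.49 178.11 101.43] s,y,h [ -5.39 -93.    50.95]
(283, 200) [442.51 176.5   89.51] s,y,h [-21.82 -92.92  46.67]
(283, 265) [468.9  180.07 109.34] s,y,h [ 11.16 -93.06  50.53]
(248, 234) [457.16 160.8  101.13] s,y,h [  -5.34 -110.51   50.57]
(318, 234) [452.66 195.5  100.92] s,y,h [ -5.12 -75.53  50.2 ]
(468, 235) [447.7  273.57  96.3 ] s,y,h [-2.28  2.48 43.23]
(435, 235) [448.59 255.7   97.74] s,y,h [ -2.94 -15.34  45.28]
(500, 235) [445.54 289.83  96.26] s,y,h [-2.19 18.88 43.13]
(468, 200) [431.8  268.91  87.64] s,y,h [-20.8    0.08  43.93]
(468, 268) [461.58 276.53 106.56] s,y,h [15.12  3.48 45.03]
(370, 260) [499.64 242.16  74.03] s,y,h [ 27.35 -35.85   0.41]
(370, 195) [462.97 234.87  52.24] s,y,h [-15.87 -37.97   0.2 ]
(220, 260) [513.58 144.31  73.69] s,y,h [  27.34 -134.69    0.02]
(283, 183) [457.84 178.83  55.92] s,y,h [-25.19 -92.76   9.83]
```

```bash
python3 - <<'E'
from h import *;from cell import *
np.set_printoptions(precision=2,suppress=True)
s=read_state()
for a in((-93,-2,75),(-93,-4,33)): print(a,*rk(s,*a))
E
```

```text
(-93, -2, 75) [13.04  5.06 12.73] [382.09 171.17 265.28]
(-93, -4, 33) [10.81  5.96 54.71] [401.17 173.85 227.9 ]
```

```bash
python3 -m jog '[13,5,10,0,62,12,6,25,0,62,11,6,40,0,62,11,6,55,0,62,11,6,55,0,62,11,6,55,0,62]' | sed -n 1,5p
python3 - <<'E'
from h import *;from cell import *
np.set_printoptions(precision=2,suppress=True)
s=read_state();print(s['qpos'])
for a in((-93,-4,33),): print(a,*rk(s,*a))
p=camera_params("wrist");im,d=get_image("wrist");cv2.imwrite("pics/w7.png",im)
E
```

```text
clock: 19.7
eef_pos: [401.1, 173.7, 226.7]
tool_rot: [-3.128, 0.421, -3.019]
force: [0.3, 0.1, 0.1]
width: 62.1
[-0.06  0.79 -0.73  2.4   2.01  0.74 -0.81]
(-93, -4, 33) [-0.92  0.1  -1.04] [401.5  173.86 228.05]
```

View pics/w7.png

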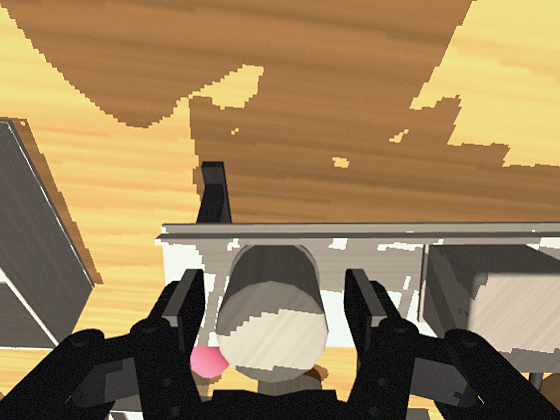

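The mould at (272,320) is centred between the pads at (190,300) and (360,300), and there is no contact yet. I'll close the gripper.

```bash
python3 -m jog '[0,0,0,0,20,0,0,0,0,20,0,0,0,0,20,0,0,0,0,20,0,0,0,0,20,0,0,0,0,20]' | sed -n 1,5p
python3 - <<'E'
from h import *;from cell import *
np.set_printoptions(precision=2,suppress=True)
s=read_state();print(s['qpos'])
for a in((-93,-4,75),(-93,5,110),(-210,20,130),): print(a,*rk(s,*a))
E
```

```text
clock: 20.25
eef_pos: [400.7, 175.0, 227.8]
tool_rot: [-3.129, 0.424, -3.016]
force: [-1.8, -0.6, 5.7]
width: 40.5
[-0.06  0.79 -0.73  2.41  2.01  0.74 -0.81]
(-93, -4, 75) [  4.01  -2.38 -41.7 ] [380.27 170.61 264.22]
(-93, 5, 110) [ -1.46  -2.98 -77.41] [370.66 169.26 299.03]
(-210, 20, 130) [ -15.88 -120.18  -96.62] [389.91  53.81 323.85]
```

```bash
python3 -m jog '[2,-1,-20,0,20,2,-2,-40,0,20,0,-3,-56,0,20,-2,-30,-58,0,20,-5,-70,-60,0,20,-9,-110,-62,0,20,-11,-125,-66,0,20,-11,-125,-66,0,20]' | sed -n 1,5p
python3 - <<'E'
from h import *;from cell import *
np.set_printoptions(precision=2,suppress=True)
s=read_state();print(s['qpos'],Rot(s)[:,2])
for a in((-210,20,100),(-220,100,215)): print(a,*rk(s,*a))
E
```

```text
clock: 20.92
eef_pos: [398.9, 44.9, 293.5]
tool_rot: [-3.126, 0.423, -3.025]
force: [0.1, -0.5, -1.5]
width: 40.8
[ 0.34  0.58 -0.78  2.47  1.98  0.52 -0.5 ] [ 0.41  0.03 -0.91]
(-210, 20, 100) [-8.44 11.24 -1.26] [404.81  56.95 297.93]
(-220, 100, 215) [ -76.67   -0.46 -123.46] [417.87  48.69 437.52]
```

```bash
python3 -m jog '[-40,-6,-30,0,20,-80,-10,-60,0,20,-80,-10,-100,0,20,-77,-10,-123,0,20,-77,-10,-123,0,20]' | sed -n 1,5p
python3 - <<'E'
from h import *;from cell import *
np.set_printoptions(precision=2,suppress=True)
s=read_state();print(s['qpos'],Rot(s)[:,2])
for v in((-3,0,360),(-3,0,312)): print(v,*shift(P(SORT,v),s))
E
```

```text
clock: 21.33
eef_pos: [421.8, 43.2, 390.4]
tool_rot: [-3.12, 0.42, -3.017]
force: [0.0, -0.2, -1.3]
width: 40.7
[ 0.38  0.33 -0.73  2.3   1.09  0.34  0.42] [ 0.41  0.03 -0.91]
(-3, 0, 360) [ -57.81 -258.37  -90.42] [ 467.36 -209.5   501.52]
(-3, 0, 312) [ -38.26 -257.44  -46.59] [ 467.36 -209.5   453.52]
```

```bash
python3 -m jog '[-18,-25,-40,0,20,-30,-60,-80,0,20,-40,-100,-90,0,20,-50,-140,-90,0,20,-54,-180,-90,0,20,-58,-220,-90,0,20,-58,-258,-90,0,20,-58,-258,-90,0,20,-58,-258,-90,0,20,-58,-258,-90,0,20]' | sed -n 1,5p
python3 - <<'E'
from h import *;from cell import *
np.set_printoptions(precision=2,suppress=True)
s=read_state();print(s['qpos'],Rot(s)[:,2])
for v in((-3,0,360),(-3,0,312)): print(v,*shift(P(SORT,v),s))
im,d=get_image("wrist");cv2.imwrite("pics/w8.png",im)
im,d=get_image("top");crop(im,245,185,200,120,4,"pics/t8.png")
E
```

```text
clock: 22.17
eef_pos: [467.8, -214.0, 499.7]
tool_rot: [-3.121, 0.419, -3.026]
force: [0.0, -0.2, -0.7]
width: 40.6
[ 1.28  0.45 -1.18  1.91  0.48  0.68  1.58] [ 0.41  0.03 -0.91]
(-3, 0, 360) [-0.92  4.84 -1.76] [ 467.37 -209.11  501.54]
(-3, 0, 312) [18.63  5.72 42.07] [ 467.37 -209.11  453.54]
```

View pics/w8.png

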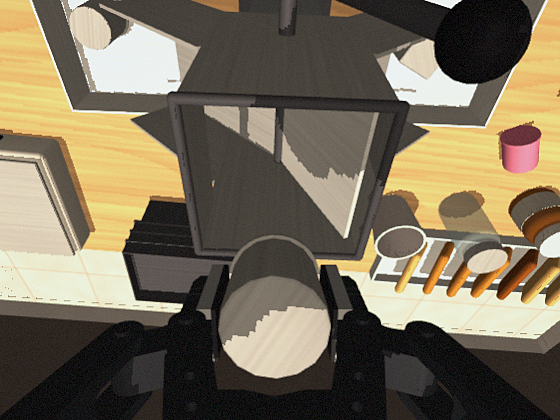

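View pics/t8.png

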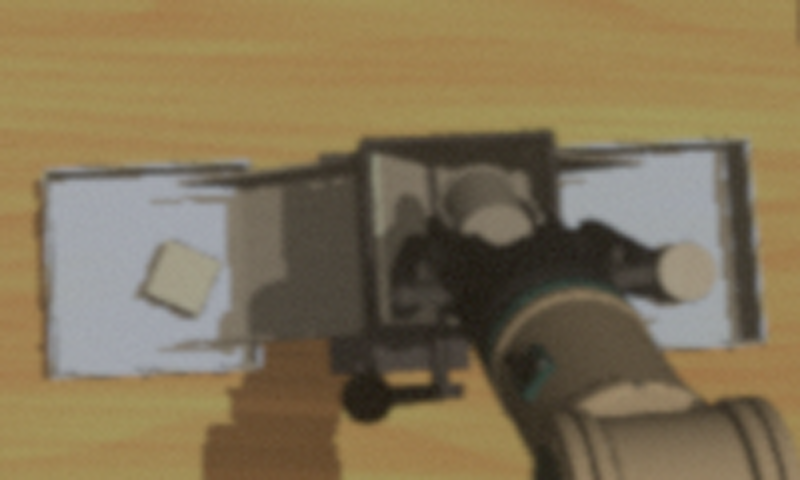

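```bash
python3 - <<'E'
from h import *;from cell import *
np.set_printoptions(precision=2,suppress=True)
s=read_state()
p=camera_params("top")
for c,z in(((497,224),372),((366,398),305),((485,190),340)):
  w=atz((245+c[0]/4,185+c[1]/4),z,p);print(np.linalg.inv(SORT)@np.r_[w,1])
for v in((-8,0,345),(-8,0,312)): print(v,*shift(P(SORT,v),s))
E
```

```text
[ -2.4   -3.75 372.     1.  ]
[-92.51  63.8  305.     1.  ]
[ 18.94  -5.03 340.     1.  ]
(-8, 0, 345) [ 9.95 -0.19  9.85] [ 462.56 -209.98  486.6 ]
(-8, 0, 312) [23.36  0.41 40.  ] [ 462.56 -209.98  453.6 ]
```

```bash
python3 -m jog '[14,0,20,0,20,27,0,38,0,20,27,0,38,0,20,27,0,38,0,66,27,0,38,0,66,27,0,38,0,66,27,0,38,0,66,27,0,38,0,66,27,0,38,0,66]' | sed -n 1,5p
python3 - <<'E'
from h import *;from cell import *
im,d=get_image("wrist");cv2.imwrite("pics/w9.png",im)
im,d=get_image("top");crop(im,245,185,200,120,4,"pics/t9.png")
E
```

```text
clock: 23.02
eef_pos: [459.0, -212.1, 454.7]
tool_rot: [-3.12, 0.42, -3.019]
force: [-0.2, 1.1, 0.5]
width: 66.1
```

View pics/w9.png

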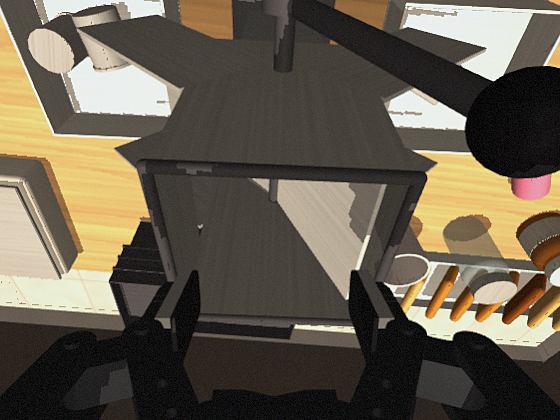

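View pics/t9.png

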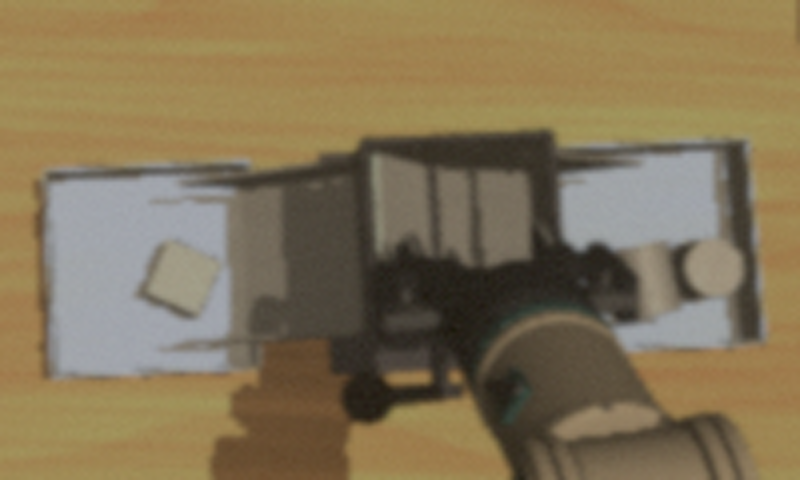

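```bash
python3 - <<'E'
from h import *;from cell import *
np.set_printoptions(precision=2,suppress=True)
s=read_state();print(s['qpos'])
p=camera_params("top")
print(np.linalg.inv(SORT)@np.r_[atz((245+653/4,185+285/4),25,p),1])
for v in((-10,10,365),(-93,63,365),(-93,63,308)): print(v,*shift(P(SORT,v),s))
E
```

```text
[ 1.23  0.47 -1.11  2.    0.55  0.56  1.53]
[ -27.74 -183.19   25.      1.  ]
(-10, 10, 365) [-23.27  11.04 -46.96] [ 459.62 -199.98  506.53]
(-93, 63, 365) [ 50.25  67.06 -80.92] [ 372.8  -153.51  506.53]
(-93, 63, 308) [ 73.47  68.14 -28.88] [ 372.8  -153.51  449.53]
```

```bash
python3 -m jog '[-12,5,-25,0,60,-23,11,-50,0,52,0,30,-62,0,52,25,50,-72,0,52,50,67,-81,0,52,50,67,-81,0,52,50,67,-81,0,52,50,67,-81,0,52]' | sed -n 1,5p
python3 - <<'E'
from h import *;from cell import *
np.set_printoptions(precision=2,suppress=True)
s=read_state();print(s['qpos'],Rot(s)[:,2])
for v in((-93,63,308),(-93,-75,308)): print(v,*shift(P(SORT,v),s))
im,d=get_image("wrist");cv2.imwrite("pics/w10.png",im)
E
```

```text
clock: 23.78
eef_pos: [373.4, -154.0, 507.1]
tool_rot: [-3.119, 0.42, -3.019]
force: [0.5, -0.4, 0.4]
width: 52.0
[ 1.5   0.17 -1.23  2.13  0.02  0.56  1.98] [ 0.41  0.03 -0.91]
(-93, 63, 308) [24.07  2.04 52.3 ] [ 372.65 -153.24  449.47]
(-93, -75, 308) [  29.79 -135.84   52.88] [ 383.24 -290.83  449.47]
```

View pics/w10.png

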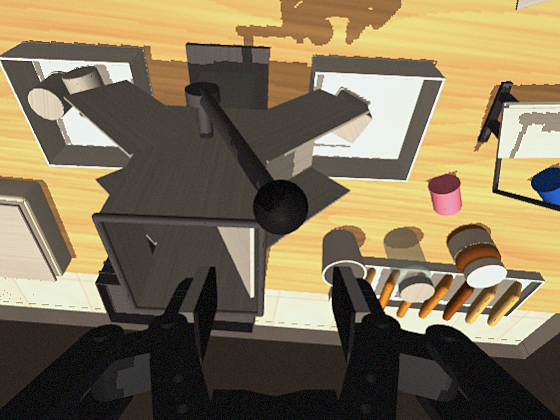

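The knob at (280,207) is centred between the pads. I'll descend and push to −y.

```bash
python3 -m jog '[12,1,26,0,52,24,2,52,0,52,24,2,52,0,52,25,-25,52,0,52,26,-55,52,0,52,27,-80,52,0,52,28,-105,53,0,52,29,-125,53,0,52,30,-138,53,0,52,30,-138,53,0,52,30,-138,53,0,52]' | sed -n 1,5p
python3 - <<'E'
from h import *;from cell import *
np.set_printoptions(precision=2,suppress=True)
s=read_state();print(s['qpos'],Rot(s)[:,2])
for v in((-93,-75,308),(-93,-80,308)): print(v,*shift(P(SORT,v),s))
im,d=get_image("wrist");cv2.imwrite("pics/w11.png",im)
im,d=get_image("top");crop(im,245,185,200,120,4,"pics/t11.png")
E
```

```text
clock: 24.75
eef_pos: [383.6, -292.9, 449.1]
tool_rot: [-3.122, 0.421, -3.02]
force: [0.2, 0.0, 0.3]
width: 52.1
[ 1.45  0.43 -1.03  2.04  0.26  0.53  2.01] [ 0.41  0.03 -0.91]
(-93, -75, 308) [ 0.14  1.63 -0.43] [ 383.16 -291.29  449.42]
(-93, -80, 308) [ 0.35 -3.37 -0.42] [ 383.54 -296.27  449.42]
```

View pics/w11.png

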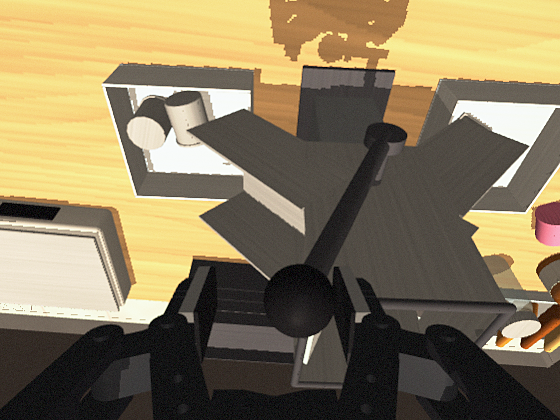

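View pics/t11.png

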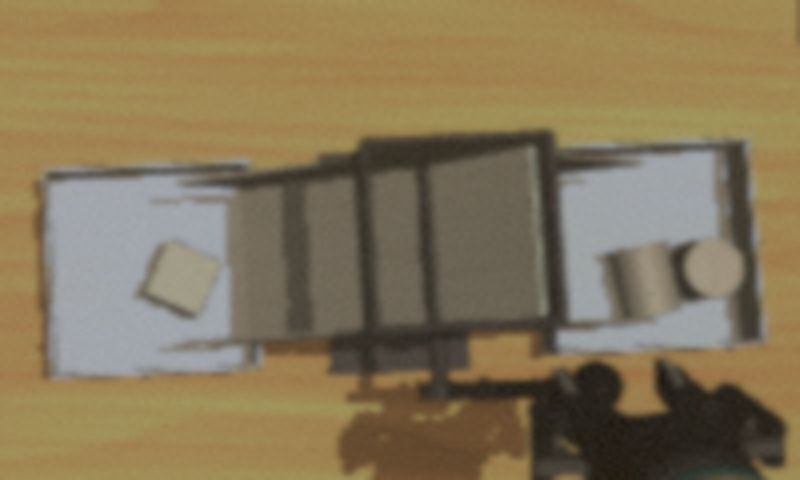

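```bash
python3 -m jog '[0,-4,0,0,52,0,-7,0,0,52,0,-7,0,0,52]' | sed -n 1,5p
python3 - <<'E'
from h import *;from cell import *
np.set_printoptions(precision=2,suppress=True)
p=camera_params("top");im,d=get_image("top");crop(im,365,255,60,50,10,"pics/t12.png")
E
```

```text
clock: 25.1
eef_pos: [384.2, -295.2, 448.8]
tool_rot: [-3.127, 0.417, -3.015]
force: [-4.8, 11.9, 7.6]
width: 52.6
```

View pics/t12.png

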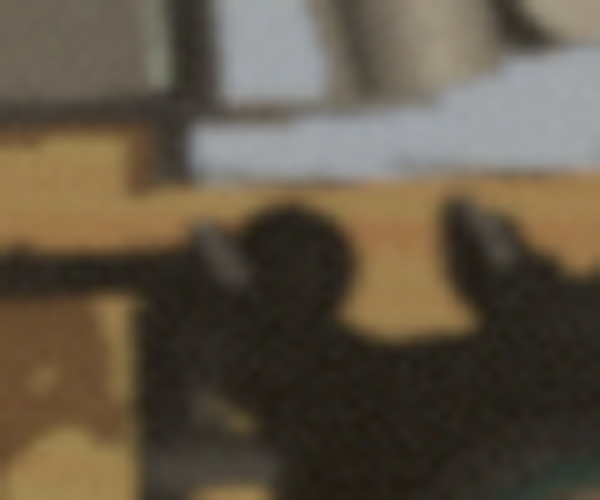

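```bash
python3 -m jog '[0,8,0,0,52,-10,8,-30,0,60,-20,8,-65,0,64,-20,8,-80,0,64]' | sed -n 1,5p
python3 - <<'E'
from h import *;from cell import *
np.set_printoptions(precision=2,suppress=True)
s=read_state();print(s['qpos'],Rot(s)[:,2],turn(s));R=Rot(s)
for t in((440,-150,530),(440,0,500),(417,45,440),(405,50,300)): print(t,R.T@(np.array(t)-s['eef_pos']))
E
```

```text
clock: 25.48
eef_pos: [370.2, -290.9, 533.7]
tool_rot: [-3.116, 0.424, -3.015]
force: [0.9, -0.3, 1.6]
width: 63.8
[ 1.63  0.32 -1.19  1.92  0.11  0.73  2.14] [ 0.41  0.03 -0.91] (np.float64(-0.6810277016471357), np.float64(179.3189722983529))
(440, -150, 530) [-77.74 131.92  35.81]
(440, 0, 500) [-82.66 281.57  67.1 ]
(417, 45, 440) [-42.35 330.33 113.49]
(405, 50, 300) [ 25.52 339.97 236.24]
```

```bash
python3 -m jog '[-25,35,10,0,64,-50,70,20,0,64,-70,105,30,0,64,-78,140,36,0,64,-80,180,45,0,64,-82,220,55,0,64,-83,260,62,0,64,-83,282,67,0,64,-70,300,85,0,64,-42,320,113,0,64,-42,325,113,0,64,-42,325,113,0,64]' | sed -n 1,3p
python3 - <<'E'
from h import *;from cell import *
np.set_printoptions(precision=2,suppress=True)
s=read_state();print(s['qpos'],Rot(s)[:,2],turn(s));R=Rot(s)
for a in((-210,60,150),(-210,20,100),(2,8,85)): print(a,*rk(s,*a))
E
```

```text
clock: 26.48
eef_pos: [413.7, 41.4, 436.1]
tool_rot: [-3.12, 0.416, -3.013]
[ 0.46  0.23 -0.78  2.25  0.66  0.39  0.86] [ 0.4   0.03 -0.91] (np.float64(-0.5592372729404953), np.float64(179.4407627270595))
(-210, 60, 150) [26.6  18.22 69.24] [415.31  58.49 361.66]
(-210, 20, 100) [ 60.99  19.28 123.24] [405.76  57.15 298.36]
(2, 8, 85) [ 73.37 231.51 133.98] [373.39 266.68 279.37]
```

```bash
python3 -m jog '[15,2,30,0,64,30,4,65,0,64,48,6,95,0,64,61,10,123,0,64,61,10,123,0,64,61,10,123,0,64,61,10,123,0,64]' | sed -n 1,3p
python3 - <<'E'
from h import *;from cell import *
np.set_printoptions(precision=2,suppress=True)
s=read_state();print(s['qpos'],Rot(s)[:,2],turn(s));R=Rot(s)
for a in((-210,20,100),(-95,10,90),(2,5,85)): print(a,*rk(s,*a))
E
```

```text
clock: 27.07
eef_pos: [412.3, 42.1, 311.8]
tool_rot: [-3.106, 0.42, -3.019]
[ 0.21  0.49 -0.57  2.42  1.92  0.36 -0.43] [ 0.41  0.01 -0.91] (np.float64(-0.9074982553644975), np.float64(179.0925017446355))
(-210, 20, 100) [10.32 18.73  9.81] [404.91  59.7  298.04]
(-95, 10, 90) [ 21.05 133.94  15.86] [385.28 173.07 284.38]
(2, 5, 85) [ 27.04 231.    17.19] [369.96 268.87 277.55]
```

```bash
python3 -m jog '[10,18,10,0,64,14,55,12,0,64,18,95,14,0,64,21,134,16,-1,64,23,170,16,-1,64,25,205,17,-1,64,27,231,17,-1,64,27,231,17,-1,64,27,231,17,-1,64]' | sed -n 1,4p
python3 - <<'E'
from h import *;from cell import *
np.set_printoptions(precision=2,suppress=True)
s=read_state();print(s['qpos'],Rot(s)[:,2],turn(s))
p=camera_params("wrist");im,d=get_image("wrist");pickle.dump((im,d,p),open("w13.pkl","wb"));cv2.imwrite("pics/w13.png",im)
for a in((2,5,85),(2,-2,75),(2,-2,30)): print(a,*rk(s,*a))
E
```

```text
clock: 27.82
eef_pos: [368.0, 271.0, 277.7]
tool_rot: [-3.102, 0.414, -2.999]
force: [0.2, -1.1, 0.3]
[-0.31  0.66 -0.72  2.3   1.61  0.71 -0.65] [ 0.4   0.02 -0.91] (np.float64(0.1528984654224383), np.float64(-179.84710153457758))
(2, 5, 85) [-2.23 -3.05  0.87] [370.75 268.28 277.89]
(2, -2, 75) [ 3.64 -2.62 11.56] [369.7  268.13 265.73]
(2, -2, 30) [-1.28 -0.92 56.26] [391.98 271.27 226.76]
```

View pics/w13.png

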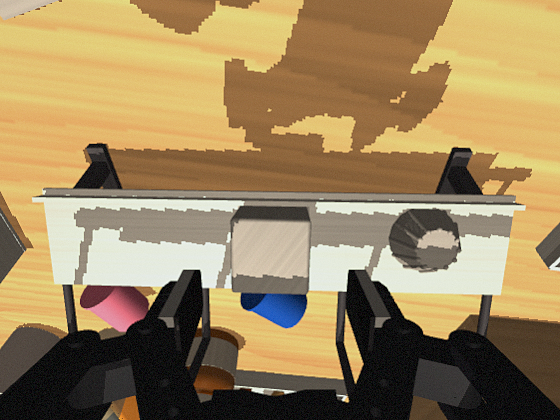

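```bash
python3 - <<'E'
from h import *
np.set_printoptions(precision=2,suppress=True)
im,d,p=pickle.load(open("w13.pkl","rb"));C=cloud(d,p)
I=np.linalg.inv(RACK)
for uv in((271,250),(240,250),(303,250),(271,228),(271,285),(236,288),(307,288),(232,225),(309,225)):
    w=C[uv[1],uv[0]];r=I[:3,:3]@w+I[:3,3];r[2]-=60
    print(uv,w,np.array([r[0]*.866+r[2]*.5,r[1],-.5*r[0]+.866*r[2]]))
E
```

```text
(271, 250) [446.38 272.94  95.05] [-4.11  2.04 42.84]
(240, 250) [448.67 256.74  95.44] [ -3.9  -14.32  43.18]
(303, 250) [442.77 289.35  95.78] [-4.87 18.79 44.12]
(271, 228) [434.77 271.33  90.42] [-16.58   2.06  44.69]
(271, 285) [461.06 275.22 106.56] [14.51  2.26 45.38]
(236, 288) [466.97 256.93 106.63] [ 17.41 -16.69  43.79]
(307, 288) [461.28 294.68 105.86] [16.69 21.49 43.31]
(232, 225) [437.38 251.17  88.91] [-17.52 -18.27  43.5 ]
(309, 225) [431.51 290.6   88.31] [-18.1   21.59  43.14]
```

```bash
python3 -m jog '[3,-2,12,0,64,2,-2,28,0,64,0,-1,44,0,64,-1,-1,56,0,64,-1,-1,56,0,64,-1,-1,56,0,20,-1,-1,56,0,20,-1,-1,56,0,20,-1,-1,56,0,20,-1,-1,56,0,20,-1,-1,56,0,20]' | sed -n 1,5p
python3 - <<'E'
from h import *;from cell import *
np.set_printoptions(precision=2,suppress=True)
s=read_state();print(s['qpos'])
im,d=get_image("wrist");cv2.imwrite("pics/w14.png",im)
for a in((2,2,85),(-95,8,92),(-210,20,100)): print(a,*rk(s,*a))
E
```

```text
clock: 28.78
eef_pos: [390.4, 269.0, 227.1]
tool_rot: [-3.099, 0.414, -2.998]
force: [-3.3, -2.5, 6.8]
width: 41.2
[-0.31  0.79 -0.68  2.28  1.79  0.75 -0.76]
(2, 2, 85) [  0.4    0.27 -54.12] [368.17 268.38 276.4 ]
(-95, 8, 92) [ -4.47 -96.98 -57.72] [383.35 172.56 285.46]
(-210, 20, 100) [ -15.13 -212.3   -62.22] [405.69  59.57 298.39]
```

View pics/w14.png

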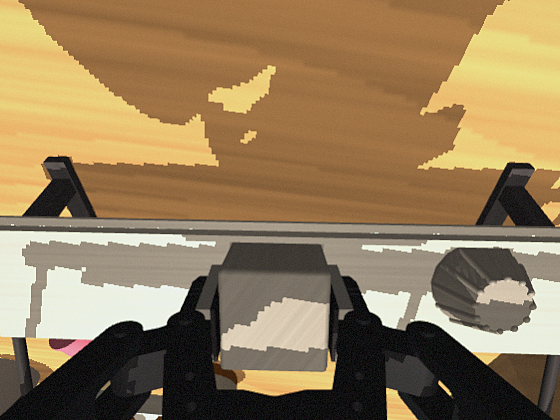

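The square mould is held between the pads (width 41 mm), and the small mould at (483,290) hasn't moved. I'll lift and slide out along −y.

```bash
python3 -m jog '[0,0,-18,0,20,0,0,-36,0,20,0,0,-54,0,20,-2,-35,-56,0,20,-4,-75,-57,0,20,-5,-110,-58,0,20,-8,-145,-60,0,20,-13,-180,-62,0,20,-18,-212,-64,0,20,-20,-216,-66,0,20,-20,-216,-66,0,20]' | sed -n 1,5p
python3 - <<'E'
from h import *;from cell import *
np.set_printoptions(precision=2,suppress=True)
s=read_state();print(s['qpos'],Rot(s)[:,2]);R=Rot(s)
for t in((418,45,360),(420,43,400)): print(t,R.T@(np.array(t)-s['eef_pos']))
for v in((-10,0,360),(-10,0,315)): print(v,*shift(P(SORT,v),s))
E
```

```text
clock: 29.75
eef_pos: [409.7, 54.5, 303.6]
tool_rot: [-3.098, 0.414, -3.003]
force: [0.1, 1.0, -0.9]
width: 41.2
[ 0.19  0.52 -0.6   2.43  1.93  0.41 -0.46] [ 0.4   0.01 -0.91]
(418, 45, 360) [-28.95 -12.71 -48.33]
(420, 43, 400) [-46.6  -16.54 -84.13]
(-10, 0, 360) [ -92.96 -273.84 -163.77] [ 460.81 -207.35  501.78]
(-10, 0, 315) [ -74.87 -272.04 -122.61] [ 460.81 -207.35  456.78]
```

```bash
python3 -m jog '[-15,-10,-25,0,20,-32,-16,-55,0,20,-47,-18,-90,0,20,-60,-40,-125,0,20,-70,-75,-150,0,20,-80,-110,-164,0,20,-88,-150,-164,0,20,-93,-190,-164,0,20,-93,-230,-164,0,20,-93,-270,-164,0,20,-93,-270,-164,0,20,-93,-270,-164,0,20,-93,-270,-164,0,20,-93,-270,-164,0,20]' | sed -n 1,5p
python3 - <<'E'
from h import *;from cell import *
np.set_printoptions(precision=2,suppress=True)
s=read_state();print(s['qpos'],Rot(s)[:,2])
for v in((-10,0,360),(-10,0,314)): print(v,*shift(P(SORT,v),s))
im,d=get_image("wrist");cv2.imwrite("pics/w15.png",im)
im,d=get_image("top");crop(im,245,185,200,120,4,"pics/t15.png")
E
```

```text
clock: 30.92
eef_pos: [463.0, -207.1, 502.0]
tool_rot: [-3.099, 0.416, -3.007]
force: [0.7, -0.2, -1.0]
width: 41.2
[ 1.26  0.41 -1.14  1.92  0.44  0.66  1.62] [ 0.41  0.01 -0.91]
(-10, 0, 360) [ 2.35 -0.01 -0.71] [ 460.54 -207.4   501.65]
(-10, 0, 314) [20.94  1.77 41.33] [ 460.54 -207.4   455.65]
```

View pics/w15.png

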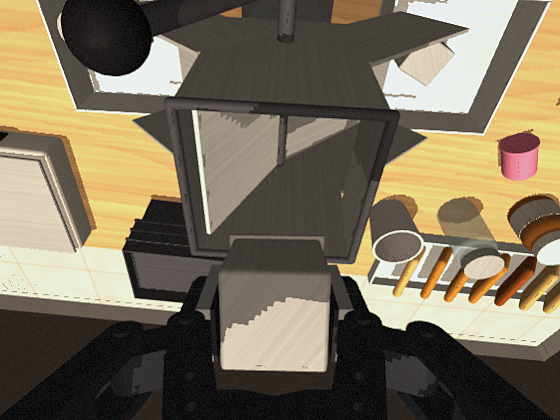

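View pics/t15.png

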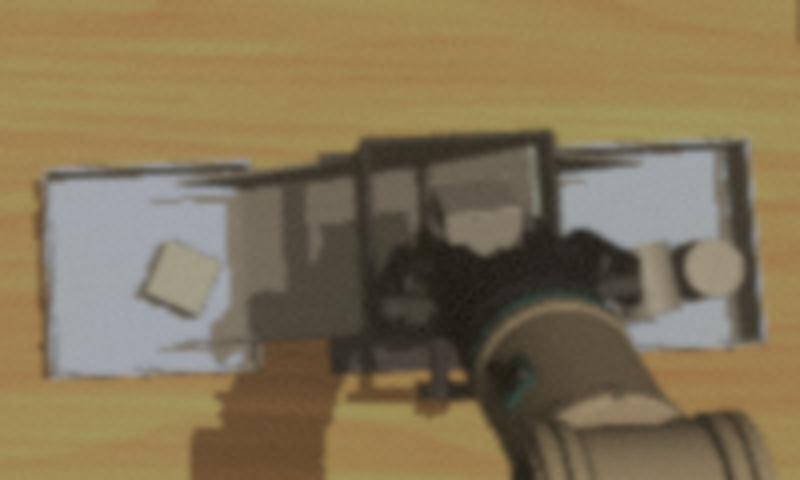

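The lever is still at −y, with the flap edge at (540,180) against the −y wall and the knob on the −y side. The square mould is over the hopper. I'll lower it and release.

```bash
python3 -m jog '[12,1,20,0,20,23,2,40,0,20,23,2,40,0,20,23,2,40,0,66,23,2,40,0,66,23,2,40,0,66,23,2,40,0,66,12,2,10,0,66,0,2,-30,0,66,-10,2,-70,0,66,-10,2,-70,0,66,-10,2,-70,0,66,-10,2,-70,0,66]' | sed -n 1,5p
python3 - <<'E'
from h import *;from cell import *
im,d=get_image("wrist");cv2.imwrite("pics/w16.png",im)
im,d=get_image("top");crop(im,245,185,200,120,4,"pics/t16.png")
im,d=get_image("scene");crop(im,140,110,330,150,2.4,"pics/s16.png")
E
```

```text
clock: 32.1
eef_pos: [442.1, -199.1, 568.9]
tool_rot: [-3.098, 0.412, -2.999]
force: [1.0, 0.4, 0.2]
width: 65.9
```

View pics/t16.png

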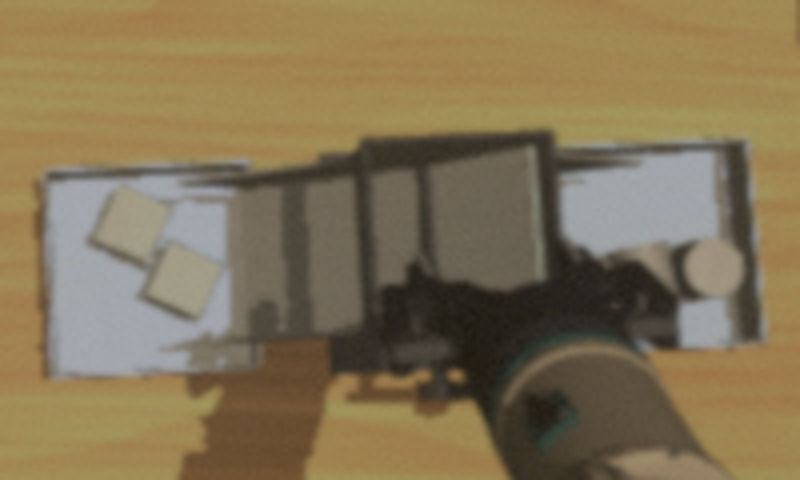

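View pics/s16.png

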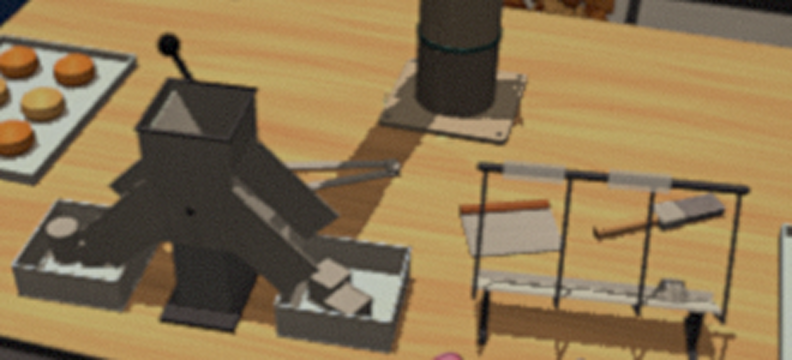

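```bash
python3 -m jog '[0,0,-20,0,66,0,0,-20,0,66,0,0,-20,0,66,0,0,-20,0,66]' | sed -n 1,4p
python3 - <<'E'
from h import *;from cell import *
np.set_printoptions(precision=1,suppress=True)
p=camera_params("top");im,d=get_image("top");crop(im,245,185,200,120,4,"pics/t17.png")
for n,c,z,sg in(('sq new',(130,225),47,1),('sq sample',(182,280),47,1),('round sample',(713,267),53,-1),('round new',(653,285),40,-1)):
  w=np.linalg.inv(SORT)@np.r_[atz((245+c[0]/4,185+c[1]/4),z,p),1];print(n,w[0],w[1]-176*sg)
E
```

```text
clock: 32.58
eef_pos: [434.2, -199.4, 586.1]
tool_rot: [-3.1, 0.411, -2.999]
force: [-0.7, -0.1, -0.1]
sq new 31.22220403401866 10.704352101142007
sq sample -8.88459195662233 -23.60895449286187
round sample -18.210483321420725 -42.391633371074306
round new -28.2345881116712 -2.960909203022652
```

View pics/t17.png

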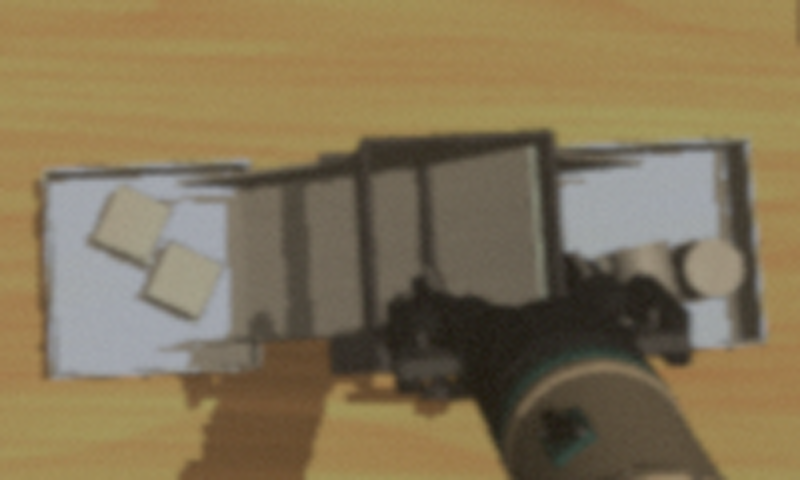

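All four moulds are at rest within bounds, the small mould is in place and the robot touches nothing. I'll hand the job in.

```bash
python3 -c "
from cell import *
print(finish_job())"
```

```text
the job is handed in; nothing more can be done
None
```

Both moulds are sorted and the job is handed in at about 32.6 s of the 72 s; no verdict was reported.

- **Lever and drops:** I pushed the lever fully to +y (13.5 N at the stop) and dropped the round mould into the −y tray. Then I pushed it fully to −y (12 N at the stop) and dropped the square mould into the +y tray.
- **Tilt:** The jog rows cannot tilt the tool. I got about 30° by pushing against the reach limit, and worked with about 24° on the rack. That grasped both moulds cleanly and I saw no contact with the rail.

| Mould | x from tray middle (limit 65 mm) | y from tray middle (limit 60 mm) |
|---|---|---|
| Round, sorted | −28 mm | −3 mm |
| Round sample | −18 mm | −42 mm |
| Square, sorted | 31 mm | 11 mm |
| Square sample | −9 mm | −24 mm |

These were read by eye from the top picture and the calibration. The sorted round mould's place was read while the arm partly hid it.

- **Bystanders and small mould:** The small mould is still on the rack. I did not go near the shaker, jar or cup, but I did not measure them or the small mould at the end.
- **What went wrong:** The first lever approach ran joints 2 and 3 to their limits. Joint 2 read −0.374 against −0.37, and I could not tell whether that counts as passing its range. The first approach to the rack stalled at the inner reach limit, so I swung the elbow to the other side. The incoming round mould pushed the round sample outward, but it is still inside its limit.

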